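# Free the height stand's pawl and let the load down

## Task

The die block on the black height stand has to come down. Take the release rod from its sloping wooden rest, slip its tip under the tail of the ratchet pawl and flick the pawl well up, clear of the wheel, using the rod and not the gripper; then lay the rod back in its rest as it was. After that pull the side crank over the top towards the robot, gently and without letting the load drop, until the load table is all the way down, let go, and leave the other gauges where they stand.

Things in the scene. Friction and masses are not known exactly. Their poses are not given: they have to be found in the camera images.
- stand: Fixed black iron height stand. Origin: centre of its underside; x (its yaw) points away from the robot, z up. Foot 190 (x) x 130 (y) x 20; housing 125 x 60, 165 high. On its -y side face (y = -30), going outwards: ratchet wheel and pawl at y -44 to -56, crank arm at y -75 to -84, turning handle at y -86 to -150.
- load_top (a point): Centre of the load table's top, which moves straight down. Table 140 (stand x, from -70 to 70) x 80 (y) x 14, overhanging the housing; its top 281 above the plate at the start, 225 when down. A steel die block is clamped on it (85 x 60, up to 46 above the table) and belongs to it.
- pawl_pivot (a point): Fixed pivot of the pawl, in the middle of its width (stand frame x 50, y -50, z 124). The pivot axis is the stand's y.
- pawl_tail (a point): Point on the flat underside of the pawl's tail, 20 from its end, for the rod to lift; moves with the pawl (stand x -50, y -50, z 141 when down). The pawl is a steel bar 12 wide, 9 thick, from the pivot over the ratchet wheel (centre x 0, z 100, radius 38), its tail level and pointing to stand -x, ending at x -70. Free space under the tail, in front of the wheel.
- pawl (a joint): Pawl angle, rad: 0 down in the ratchet, grows as the tail is lifted, stop at 0.5; above 0.3 counts as clear. Its pivot is stiff: 1 to 1.5 N under the tail lifts it and it stays where it is left. As it rises the tail swings in an arc about pawl_pivot, up and away from the robot.
- crank_axis (a point): Fixed point on the crank's axis, level with the middle of the handle (stand frame x 0, y -120, z 100). The axis is the stand's y.
- crank_handle (a point): Middle of the crank's handle, a freely turning round sleeve 22 in diameter, 64 long, its axis along the stand's y, 75 from the crank axis. At the start it is on the far side (+x), 60 degrees from straight up; lowering carries it over the top to the near side, 69 degrees past straight up.
- crank (a joint): Crank angle, rad: 0 at the start, grows as the load is lowered, stop at 2.25 (load down; above 2.15 is enough). Locked against lowering while the pawl is down. A friction brake holds the load wherever it is left; 1 to 5 N at the handle moves it down.
- load (a joint): How far the load table has come down, m: 0 at the start, 0.056 fully down; 0.025 per rad of crank.
- rest: Fixed wooden rod rest, foot 150 x 80. Origin: centre of its underside; x (its yaw) points roughly away from the robot. The rod lies in an open sloping cradle, leaning 0.70 rad (40 degrees) from vertical, handle end up and towards the rest's -x; it is laid in from the +x side above and its tip meets an end stop.
- rest_foot (a point): Where the rod's tip lies in the rest (rest frame x 45, y 0, z 30).
- rest_top (a point): Where the top end of the rod's handle lies in the rest (rest frame x -74, y 0, z 171). Cradle walls are 22 apart beside the shank and 25 apart beside the handle, about as high as the rod's middle; they end 128 from the rod's tip, so the upper 57 of the handle is free all round.
- rod: Loose release rod, 185 long, about 110 g. Origin at the end of its tip, z along the rod to the handle. Round steel shank 10 in diameter with a round nose, 0 to 100; square wooden handle 16 x 16, 100 to 185, flats facing x and y. In the rest its y axis is level.
- rod_tip (a point): End of the rod's tip.
- rod_top (a point): Top end of the rod's handle.
- ring_gauge: Bystander: round brass master ring gauge, 72 outside, 40 bore, 25 high; origin at the centre of its underside.
- parallel: Bystander: blued steel adjustable parallel, 120 x 12 x 30 high, standing on edge; origin at the centre of its underside.
- gauge_block: Bystander: white ceramic gauge block, 35 x 20 x 30 high; origin at the centre of its underside.
- offcut: Bystander: hardened steel stripper plate offcut with three holes, 110 x 85 x 14; origin at the centre of its underside.
- vee_block: Bystander: dark steel vee block, about 60 x 60 x 45 high; origin at the centre of its underside.
- plug_gauge: Bystander: steel plug gauge standing on end, 36 across, 75 high; origin at the centre of its underside.

How it is judged:
By the outcome, as a careful person would: the job done as asked, in the order asked, and still so for the second after the job is handed in, with the robot touching nothing.
It also fails if it takes over 61 s, if anything falls off the work surface, if the arm or the gripper's body presses on something with over 40 N, if the wrist force passes 120 N, or if a joint passes its speed limit or range.

## Robot

A 6-joint arm with a two-finger parallel gripper is mounted at the origin on the work surface. World frame = base frame: x ahead of the robot, y to its left, z up, the work surface at z = 0. Lengths are in m, angles in rad, forces in N, time in s.
With the tool pointing down it reaches from about 0.375 to 0.9 m from the base axis. Payload 3.1 kg.
Tool frame: the origin (TCP) lies midway between the tips of the shut fingers; the grasp point (between the pads) lies 19 mm behind it (manip.hold_point_z is the distance from the TCP to the grasp point, in m); z points along the fingers, y is the direction in which the jaws open and shut (so a half turn about z gives the same grasp; the last joint's range is limited). The gripper opens to 85 mm and grips with 20 to 120 N. Pads are 22 mm wide; open, the fingers measure 114 mm over their backs; the gripper's body (76 mm by 85 mm) begins 54 mm behind the grasp point. The pads swing forward as they close: fully open they stand 13 mm farther back than shut.
Start: joints at [-1.462, 0.527, 1.433, -0, 1.181, -0.178], TCP at [0.177, -0.599, 0.231] pointing down, gripper open.
Joint ranges: [-3.08, 3.08], [-0.75, 2.2], [0.22, 2.44], [-1.43, 4.57], [0, 2.65], [-2.85, 2.85]. Speed limits (rad/s): [2.79, 2.79, 3.14, 3.14, 3.14, 3.14].

## Interface

Orientations are given as a unit quaternion [x, y, z, w].
In Python, from station import manip gives the robot as it stands.
- The arm moves only by the tool drive_tool, never from a script. Its argument "motion" is one flat list of numbers, 7 for each row, row after row: the shift along the tool's x, y, z in mm, then the turn, a rotation vector about the tool's x, y, z in degrees, then the finger opening in mm, from 0 to 85.4. A call has 1 to 8 rows; each row is the pose to reach, as a shift and turn from the pose measured when the call began, along the tool's axes at that moment; what a row does not reach only later rows make up. A row lasts 1/8 s, in which the tool goes at most 62.5 mm and 10.7 degrees, less where a joint would pass 70% of its speed; a pose out of reach is approached as far as the arm can. A call with a gripper value outside its range is refused whole. The fingers move at their own pace and stop on an object; "force" is the grip in N (left out, the last holds). Time passes only in rows, so rows that repeat a pose let the fingers close. It gives the time, the measured TCP pose, the force and the opening at its end, in the units of the state.
- manip.sense(): the state, without advancing time (a new reading comes with each control period).
- manip.snapshot(name): name is "side" or "top"; returns a dict with "color" (420x560x3 uint8, red, green, blue), "fx", "fy", "cx", "cy" (pixels), "view" (4x4, takes a point from world to camera coordinates). Camera axes: x right, y up, looking along -z (the intrinsics and any distortion apply to the point x, -y, -z); pixel columns grow to the right and rows downward; lengths in m; the calibration is good to about 2 mm. A picture is of the moment at which its call begins. There is no depth.
- manip.sign_off(): hands the job in, once; it reports no verdict.
The state is a dict: "t": time; "q": joint angles; "qd": joint speeds; "tau": joint torques, N m; "tcp_pos": TCP position; "tool_rot": TCP orientation; "force": force on the tool from outside, world axes, zero at the start; "ft_torque": the same for the moment, N m; "finger_gap": opening from 0.0 (shut) to 1.0 (fully open).
Only numpy, scipy, OpenCV 4.12 (cv2) and the standard library are available. Lean on these libraries where they do the work, as an engineer would, in place of code of your own. Each camera call takes 0.05 s, during which the arm holds its last target.

## Working session

There is one attempt and no reset: what is moved stays moved. The work goes in short steps, Python scripts to look and compute and a tool call to move; the robot and the scene stay as the last step left them, time stands still between calls to the robot, and variables do not carry over. Pictures are saved under pics/ and viewed, and the job is handed in when it is done.

Besides the shell and the picture viewer there is one more tool, called after "Call:" in YAML: its name, and indented under it one key for each argument. drive_tool: Moves the arm, as the interface text tells. Its arguments: {"type":"object","properties":{"motion":{"type":"array","items":{"type":"number"}},"force":{"type":"number"}},"required":["motion"]}

```bash
ls; mkdir -p pics
python3 - <<'E'
from station import manip
import cv2,json,numpy as np
print(manip.sense())
for n in("side","top"):
    s=manip.snapshot(n)
    cv2.imwrite(f"pics/{n}0.png",s["color"][:,:,::-1])
    print({k:v for k,v in s.items() if k!="color"})
    np.savez(f"{n}0.npz",**s)
print(manip.hold_point_z,dir(manip))
E
```

```text
pics
{'t': 0.0, 'q': array([-1.46248910e+00,  5.28491372e-01,  1.43390894e+00,  1.60036291e-05,
        1.18140612e+00, -1.78496054e-01]), 'qd': array([-0.0011375 , -0.00132784, -0.00192343, -0.00090565, -0.00057815,
        0.00013293]), 'tau': array([ 8.63925720e-06, -4.42355096e+01, -1.78023148e+01, -1.21150520e-04,
        8.37734027e-03,  1.37082750e-06]), 'tcp_pos': array([ 0.17676032, -0.59873115,  0.23031603]), 'tool_rot': array([ 9.89735422e-01,  1.42907556e-01,  4.62325556e-05, -1.10594855e-03]), 'force': array([-0.34307715,  0.50003385, -0.31846473]), 'ft_torque': array([ 0.00675365,  0.0102961 , -0.10571417]), 'finger_gap': 0.9980407662893773}
{'fx': 523.0804397689217, 'fy': 523.0804397689217, 'cx': 280.76823403704253, 'cy': 220.7587122318373, 'view': array([[-0.75333904, -0.6576277 ,  0.00247046,  0.40172248],
       [ 0.34424995, -0.39114584,  0.8535203 , -0.35895185],
       [-0.56033228,  0.64384062,  0.52105373, -0.90927234],
       [ 0.        ,  0.        ,  0.        ,  1.        ]])}
{'fx': 487.32168185004076, 'fy': 487.32168185004076, 'cx': 283.63315945265003, 'cy': 210.0106458456113, 'view': array([[ 7.20318802e-04, -9.99832602e-01, -1.82824917e-02,
         8.05191959e-03],
       [ 9.96717773e-01, -7.62163056e-04,  8.09512211e-02,
        -5.54614270e-01],
       [-8.09516042e-02, -1.82807951e-02,  9.96550375e-01,
        -1.35271969e+00],
       [ 0.00000000e+00,  0.00000000e+00,  0.00000000e+00,
         1.00000000e+00]])}
0.0187 ['PlanningError', '__class__', '__delattr__', '__dict__', '__dir__', '__doc__', '__eq__', '__format__', '__ge__', '__getattribute__', '__getstate__', '__gt__', '__hash__', '__init__', '__init_subclass__', '__le__', '__lt__', '__module__', '__ne__', '__new__', '__reduce__', '__reduce_ex__', '__repr__', '__setattr__', '__sizeof__', '__str__', '__subclasshook__', '__weakref__', 'hold_point_z', 'sense', 'sign_off', 'snapshot']
```

View pics/side0.png

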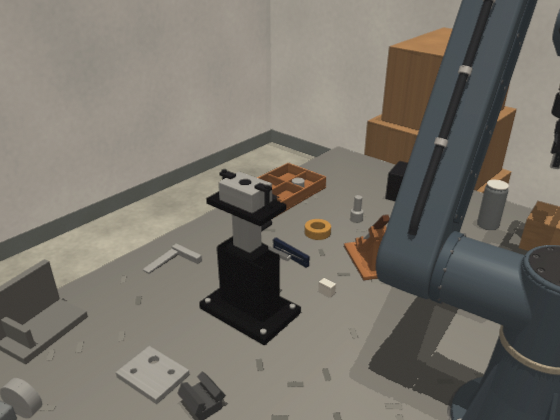

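View pics/top0.png

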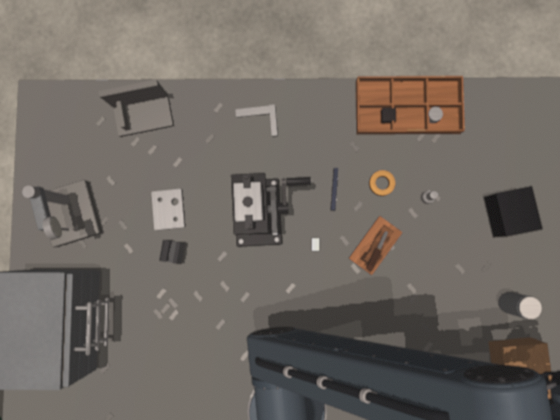

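```bash
cat > h.py <<'E'
import numpy as np,cv2
from station import manip
from scipy.spatial.transform import Rotation as R
class Cam:
    def __init__(s,d):
        s.d=d; s.V=np.array(d["view"]); s.im=np.array(d["color"])
        s.K=np.array([[d["fx"],0,d["cx"]],[0,d["fy"],d["cy"]],[0,0,1.]])
        s.C=-s.V[:3,:3].T@s.V[:3,3]
    def proj(s,p):
        p=np.atleast_2d(p); c=p@s.V[:3,:3].T+s.V[:3,3]
        return np.c_[s.K[0,0]*c[:,0]/-c[:,2]+s.K[0,2], s.K[1,1]*-c[:,1]/-c[:,2]+s.K[1,2]]
    def ray(s,u,v):
        d=np.array([(u-s.K[0,2])/s.K[0,0],-(v-s.K[1,2])/s.K[1,1],-1.])
        d=s.V[:3,:3].T@d; return s.C,d/np.linalg.norm(d)
    def plane(s,u,v,z):
        c,d=s.ray(u,v); return c+d*(z-c[2])/d[2]
def snap(n): return Cam(manip.snapshot(n))
def load(f): return Cam(dict(np.load(f)))
def tri(c1,p1,c2,p2):
    a,d=c1.ray(*p1); b,e=c2.ray(*p2)
    t=np.linalg.lstsq(np.c_[d,-e],b-a,rcond=None)[0]
    P=a+t[0]*d;Q=b+t[1]*e
    return (P+Q)/2,np.linalg.norm(P-Q)
def crop(im,x0,y0,x1,y1,k,f):
    c=cv2.resize(im[y0:y1,x0:x1,::-1],None,fx=k,fy=k,interpolation=cv2.INTER_CUBIC)
    # gamma brighten
    c=(255*(c/255.)**0.6).astype(np.uint8)
    cv2.imwrite(f,c)
E
python3 - <<'E'
from h import *
t=load("top0.npz");s=load("side0.npz")
print(t.C,s.C)
crop(t.im,220,165,345,255,6,"pics/c1.png")
crop(t.im,340,165,440,280,5,"pics/c2.png")
crop(s.im,190,160,320,340,3,"pics/c3.png")
crop(s.im,310,180,440,290,5,"pics/c4.png")
E
```

```text
[ 0.44328327 -0.01710093  1.39309722] [-0.08329226  0.70920778  0.77915999]
```

View pics/c1.png

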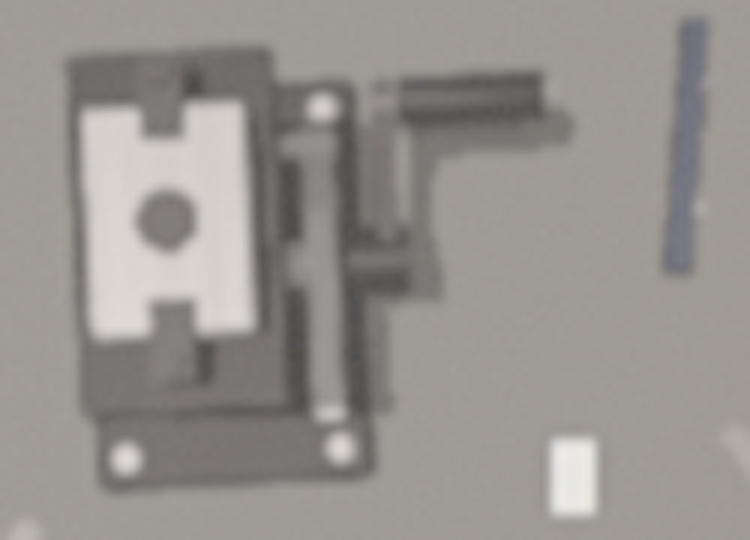

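View pics/c2.png

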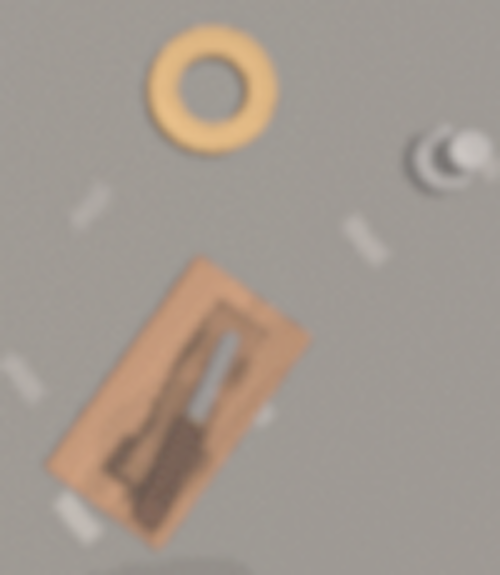

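View pics/c3.png

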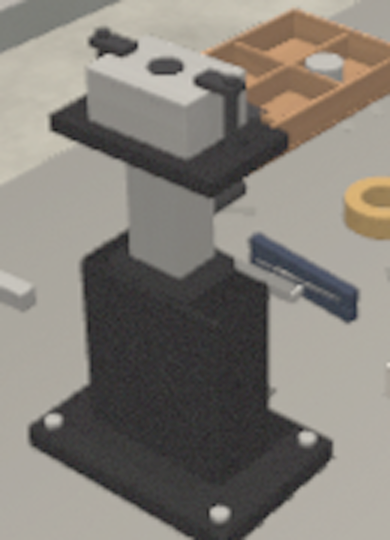

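View pics/c4.png

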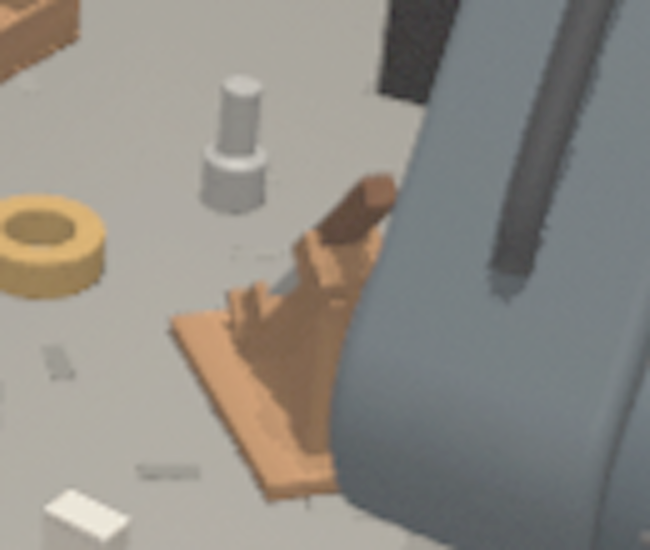

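```bash
cat >> h.py <<'E'
def edge(cam,a,b,w=3.,n=40):
    """refine line from a to b (pixels); returns homogeneous line, rms"""
    g=cv2.GaussianBlur(cam.im.astype(np.float32).sum(2)/3,(0,0),.8)
    a=np.array(a,float);b=np.array(b,float);d=(b-a)/np.linalg.norm(b-a);nn=np.array([-d[1],d[0]])
    o=np.arange(-w,w+.01,.1);pts=[]
    for f in np.linspace(.12,.88,n):
        p=a+f*(b-a);q=p+o[:,None]*nn
        pr=cv2.remap(g,q[:,0].astype(np.float32)[None],q[:,1].astype(np.float32)[None],cv2.INTER_LINEAR)[0]
        gr=np.abs(np.gradient(pr)); i=gr.argmax(); m=slice(max(0,i-8),i+9)
        pts.append(p+nn*(o[m]*gr[m]).sum()/gr[m].sum())
    pts=np.array(pts,np.float32)
    vx,vy,x,y=cv2.fitLine(pts,cv2.DIST_HUBER,0,.01,.01).ravel()
    r=(pts-[x,y])@np.array([-vy,vx])
    return np.cross([x,y,1],[x+vx,y+vy,1]),np.sqrt(np.median(r**2))
def isect(l,m):
    p=np.cross(l,m);return p[:2]/p[2]
def quad(cam,C,z,w=3.):
    L=[edge(cam,C[i],C[(i+1)%4],w) for i in range(4)]
    P=[isect(L[i-1][0],L[i][0]) for i in range(4)]
    return np.array(P),np.array([cam.plane(*p,z) for p in P]),[round(float(l[1]),2) for l in L]
E
python3 - <<'E'
from h import *
np.set_printoptions(precision=4,suppress=True)
t=load("top0.npz");s=load("side0.npz")
f=lambda C,o,k:[(x/k+o[0]-.5+.5/k,y/k+o[1]-.5+.5/k) for x,y in C]
def rep(n,P,W,r):
    c=W.mean(0);e1=(W[1]+W[2]-W[0]-W[3])/2;e2=(W[3]+W[2]-W[0]-W[1])/2
    print(n,"px",P.round(1).tolist(),"c",c,"len",np.linalg.norm(e1),np.linalg.norm(e2),"ang",np.arctan2(e1[1],e1[0]),np.arctan2(e2[1],e2[0]),r)
rep("table top",*quad(t,f([(68,58),(270,48),(290,408),(84,415)],(220,165),6),.281,2.5))
rep("die top",*quad(t,f([(80,106),(243,100),(256,332),(92,340)],(220,165),6),.327,2))
rep("rest",*quad(t,f([(200,255),(313,338),(160,550),(45,465)],(340,165),5),.012,2.5))
rep("table side",*quad(s,f([(50,118),(125,75),(287,133),(212,185)],(190,160),3),.281,2.))
for b in [(322,107),(340,449),(126,459)]:
    print("bolt",t.plane(*f([b],(220,165),6)[0],.022))
for b in [(53,421),(220,514),(307,438)]:
    print("bolt side",s.plane(*f([b],(190,160),3)[0],.022))
for n,p,z in [("pawl tail end",(331,418),.15),("handle end",(543,95),.1375),("handle in",(400,100),.1375)]:
    print(n,t.plane(*f([p],(220,165),6)[0],z))
for n,p,z in [("rod tip",(232,335),.03),("rod top",(150,520),.171),("knee",(198,418),.107)]:
    print(n,t.plane(*f([p],(340,165),5)[0],z))
E
```

```text
table top px [[232.5, 173.6], [266.4, 172.1], [267.7, 231.8], [235.6, 232.8]] c [0.5511 0.0793 0.281 ] len 0.07583879196278541 0.13737625661861025 ang -1.5332623971302615 -3.098240168764573 [0.1, 0.94, 0.33, 0.13]
die top px [[233.2, 182.7], [260.1, 180.9], [262.0, 220.0], [235.0, 220.8]] c [0.5497 0.0819 0.327 ] len 0.059464676849277386 0.08548378561463414 ang -1.523239333530858 -3.086143177023327 [0.25, 0.13, 0.31, 0.12]
rest px [[380.4, 215.9], [401.3, 234.6], [370.4, 271.2], [347.3, 261.0]] c [ 0.4547 -0.249   0.012 ] len 0.07343558135473469 0.1469118552623928 ang -2.1574983904855114 2.4695722070965704 [0.62, 0.37, 0.9, 0.11]
table side px [[202.3, 200.1], [226.3, 185.9], [287.5, 202.7], [261.6, 219.7]] c [0.5532 0.0873 0.281 ] len 0.07617701992560554 0.14083908374020807 ang -1.48143684259772 -2.9556642601197254 [0.16, 0.65, 0.18, 0.75]
bolt [0.6332 0.0376 0.022 ]
bolt [0.4718 0.0287 0.022 ]
bolt [0.467  0.1291 0.022 ]
bolt side [0.6311 0.1364 0.022 ]
bolt side [0.4712 0.127  0.022 ]
bolt side [0.4772 0.0268 0.022 ]
pawl tail end [0.4823 0.0283 0.15  ]
handle end [ 0.6223 -0.0627  0.1375]
handle in [ 0.6202 -0.0008  0.1375]
rod tip [ 0.4934 -0.2774  0.03  ]
rod top [ 0.3964 -0.2084  0.171 ]
knee [ 0.4471 -0.2442  0.107 ]
```

Run:
```python
from h import *
np.set_printoptions(precision=4,suppress=True)
t=load("top0.npz");s=load("side0.npz")
hsv=cv2.cvtColor(t.im,cv2.COLOR_RGB2HSV)
m=((hsv[...,1]>60)&((hsv[...,0]<20)|(hsv[...,0]>170))).astype(np.uint8)
m[:, :340]=0;m[:, 410:]=0;m[:210]=0;m[280:]=0
cs,_=cv2.findContours(m,cv2.RETR_EXTERNAL,cv2.CHAIN_APPROX_NONE)
c=max(cs,key=cv2.contourArea);r=cv2.minAreaRect(c);b=cv2.boxPoints(r);print(r,b)
# crop side foot & top, big
crop(t.im,343,212,405,275,9,"pics/c5.png")
for z in(.01,.015,.02):
    W=np.array([t.plane(*p,z) for p in b]);print(z,W.mean(0),[np.linalg.norm(W[i]-W[i-1]) for i in range(4)],[np.arctan2(*(W[i]-W[i-1])[[1,0]]) for i in range(4)])
rr=s
print("rod top side corner ray at z",s.plane(310+385/5,180+180/5,.176))
```

```text
((375.296142578125, 244.9361114501953), (29.769943237304688, 54.13536071777344), 35.83765411376953) [[347.3813 258.1643]
 [379.0771 214.2779]
 [403.2109 231.7079]
 [371.5152 275.5943]]
0.01 [ 0.4568 -0.2506  0.01  ] [np.float64(0.08290835713730318), np.float64(0.15372081818730393), np.float64(0.08341054202082095), np.float64(0.15314297130873708)] [np.float64(0.9437950488457543), np.float64(-0.6327363119899755), np.float64(-2.204769831442398), np.float64(2.5055686595080067)]
0.015 [ 0.4567 -0.2497  0.015 ] [np.float64(0.08260863721976636), np.float64(0.15316510592207971), np.float64(0.08310900666733688), np.float64(0.15258934800323623)] [np.float64(0.9437950488457544), np.float64(-0.6327363119899752), np.float64(-2.204769831442398), np.float64(2.5055686595080067)]
0.02 [ 0.4567 -0.2489  0.02  ] [np.float64(0.08230891730222957), np.float64(0.15260939365685544), np.float64(0.08280747131385274), np.float64(0.1520357246977354)] [np.float64(0.9437950488457539), np.float64(-0.6327363119899756), np.float64(-2.2047698314423974), np.float64(2.5055686595080067)]
rod top side corner ray at z [ 0.3995 -0.2094  0.176 ]
```

View pics/c5.png

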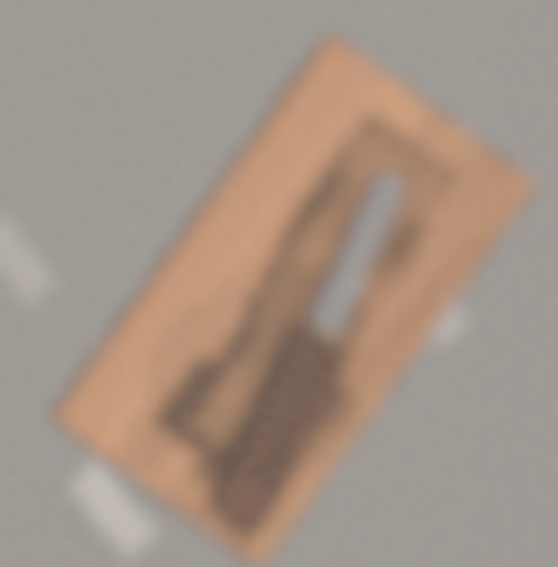

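```bash
cat >> h.py <<'E'
np.set_printoptions(precision=4,suppress=True)
ST=np.array([.551,.083,0]);SY=.055
RO=np.array([.4567,-.250,0]);RY=-.633
def Rz(a): return R.from_euler('z',a).as_matrix()
def stand(p): return ST+Rz(SY)@np.array(p)
def rest(p): return RO+Rz(RY)@np.array(p)
HZ=.0187
def orient(heading,alpha):
    """tool x horizontally along heading, tool z tilted alpha from down towards heading"""
    z=np.array([np.sin(alpha),0,-np.cos(alpha)]);y=np.array([0,-1,0.]);x=np.cross(y,z)
    return Rz(heading)@np.c_[x,y,z]
def state():
    s=manip.sense();return s,np.array(s["tcp_pos"]),R.from_quat(s["tool_rot"]).as_matrix()
def rel(p,M,pr=True):
    s,p0,M0=state()
    d=1e3*M0.T@(np.asarray(p)-p0); w=np.degrees(R.from_matrix(M0.T@M).as_rotvec())
    if pr: print("shift",d.round(1),"rot",w.round(2))
    return d,w
def st():
    s,p,M=state();print("t",round(s["t"],2),"tcp",p,"q",s["q"],"F",s["force"],"T",s["ft_torque"],"gap",round(s["finger_gap"]*85.4,1))
    return p,M
def grasp_tcp(M): 
    s=.157; g=rest([.045-s*np.sin(.7),0,.03+s*np.cos(.7)]); return g+HZ*M[:,2]
E
python3 - <<'E'
from h import *
M=orient(RY,np.radians(-20)); g=grasp_tcp(M);print(g,M)
for b in(.1,.06): rel(g-b*M[:,2],M)
rel(g,M)
E
```

```text
[ 0.4063 -0.213   0.1325] [[ 0.7576 -0.5916 -0.2758]
 [-0.5559 -0.8063  0.2023]
 [-0.342   0.     -0.9397]]
shift [ 350.  -277.9    4.6] rot [  9.09 -18.53  52.17]
shift [ 341.7 -288.7   42.2] rot [  9.09 -18.53  52.17]
shift [ 329.2 -304.9   98.6] rot [  9.09 -18.53  52.17]
```

Call:
drive_tool:
  motion: [60,-48,0,1.5,-3,8,60,120,-96,1,3,-6,17,60,180,-144,2,4.5,-9,26,60,240,-192,3,6,-12,35,60,300,-240,4,7.5,-15,43,60,350,-278,4.6,9.1,-18.5,52.2,60,350,-278,4.6,9.1,-18.5,52.2,60,350,-278,4.6,9.1,-18.5,52.2,60]

```text
t: 1.1
tcp_pos: [0.435, -0.2299, 0.226]
tool_rot: [0.936, -0.304, -0.166, -0.054]
force: [-0.1, -0.4, 1.0]
finger_gap: 0.706
```

Run:
```python
from h import *
st()
M=orient(RY,np.radians(-20)); g=grasp_tcp(M)
for b in(.1,.05,0): rel(g-b*M[:,2],M)
s=snap("side");crop(s.im,300,100,460,300,3,"pics/d1.png")
t=snap("top");crop(t.im,320,190,460,300,5,"pics/d2.png")
```

```text
t 1.1 tcp [ 0.435  -0.2299  0.226 ] q [-0.6994  0.5116  1.5397 -0.0232  1.4399  1.507 ] F [-0.091  -0.3523  1.0183] T [-0.0753 -0.113  -0.0034] gap 60.3
shift [ 0.8  3.4 -0.8] rot [0.01 0.07 0.26]
shift [ 0.9  3.4 49.2] rot [0.01 0.07 0.26]
shift [ 0.9  3.4 99.2] rot [0.01 0.07 0.26]
```

View pics/d1.png

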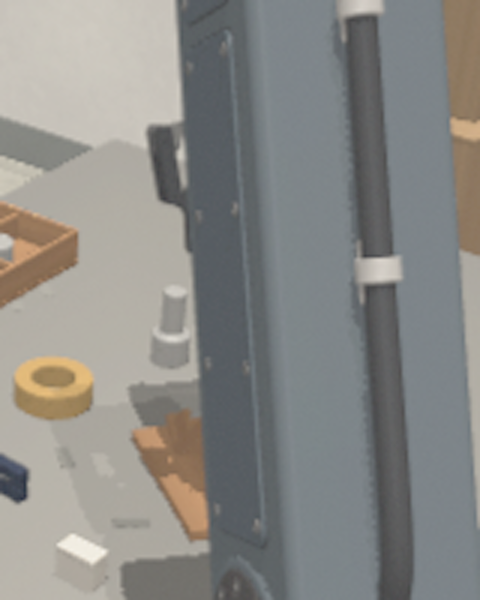

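View pics/d2.png

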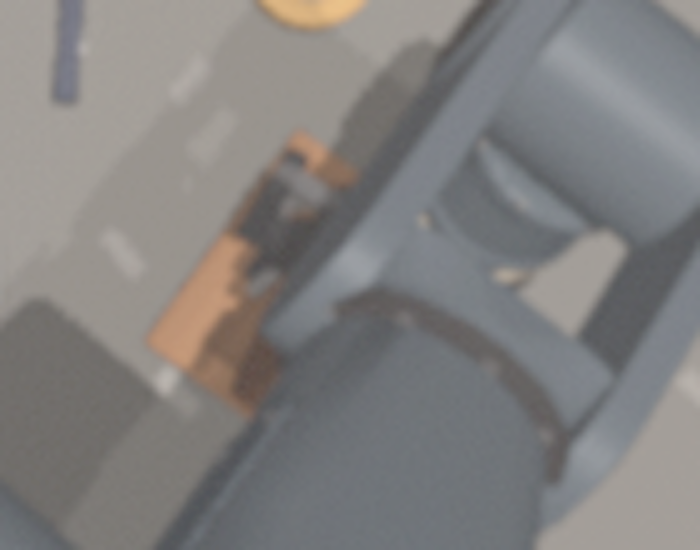

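Call:
drive_tool:
  motion: [0.9,3.4,12,0,0,0.3,60,0.9,3.4,24,0,0,0.3,60,0.9,3.4,36,0,0,0.3,60,0.9,3.4,48,0,0,0.3,60,0.9,3.4,60,0,0,0.3,60,0.9,3.4,75,0,0,0.3,60,0.9,3.4,75,0,0,0.3,60]

```text
t: 2.08
tcp_pos: [0.4111, -0.2194, 0.1545]
tool_rot: [0.935, -0.308, -0.167, -0.054]
force: [-0.2, 0.7, 0.1]
finger_gap: 0.707
```

Run:
```python
from h import *
st()
M=orient(RY,np.radians(-20)); g=grasp_tcp(M)
for b in(0,): rel(g-b*M[:,2],M)
t=snap("top");crop(t.im,320,190,460,300,5,"pics/d3.png")
```

```text
t 2.08 tcp [ 0.4111 -0.2194  0.1545] q [-0.7124  0.5787  1.6657 -0.0294  1.2487  1.5084] F [-0.1739  0.6796  0.1314] T [-0.151  -0.1339  0.0089] gap 60.3
shift [ 0.4 -2.3 23.3] rot [ 0.03  0.19 -0.16]
```

View pics/d3.png

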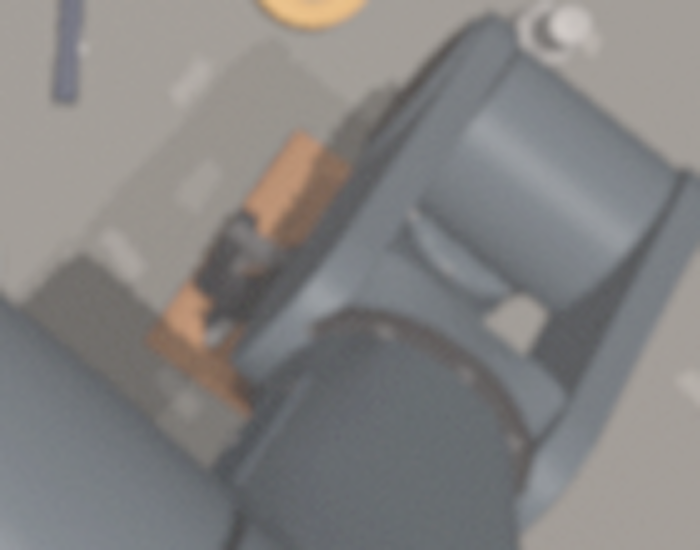

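Call:
drive_tool:
  motion: [0.4,-2,10,0,0,-0.2,60,0.4,-2,23,0,0,-0.2,60,0.4,-2,23,0,0,-0.2,60,0.4,-2,23,0,0,-0.2,60]

```text
t: 2.62
tcp_pos: [0.407, -0.2139, 0.1332]
tool_rot: [0.936, -0.306, -0.166, -0.054]
force: [-0.1, 0.1, -0.3]
finger_gap: 0.708
```

Run:
```python
from h import *
st()
M=orient(RY,np.radians(-20)); g=grasp_tcp(M)
for b in(0,): rel(g-b*M[:,2],M)
```

```text
t 2.62 tcp [ 0.407  -0.2139  0.1332] q [-0.7099  0.604   1.697  -0.0292  1.1903  1.5088] F [-0.1055  0.0949 -0.2936] T [-0.1177 -0.1255  0.0017] gap 60.4
shift [-0.8 -0.4  1.1] rot [0.04 0.08 0.04]
```

Within 1 mm. Close.

Call:
drive_tool:
  motion: [0,0,0,0,0,0,30,0,0,0,0,0,0,20,0,0,0,0,0,0,16,0,0,0,0,0,0,10,0,0,0,0,0,0,8,0,0,0,0,0,0,8]
  force: 40

```text
t: 3.38
tcp_pos: [0.4072, -0.214, 0.1335]
tool_rot: [0.936, -0.306, -0.165, -0.054]
force: [1.5, 0.9, 3.3]
finger_gap: 0.177
```

Run:
```python
from h import *
p,M=st()
```

```text
t 3.38 tcp [ 0.4072 -0.214   0.1335] q [-0.7098  0.6036  1.6966 -0.0289  1.1904  1.5088] F [1.4924 0.9457 3.3415] T [ 0.0362 -0.185  -0.0898] gap 15.2
```

Call:
drive_tool:
  motion: [0,0,0,0,0,0,8,0,0,0,0,0,0,8,3,0,-5,0,0,0,8,8,0,-13,0,0,0,8,15,0,-26,0,0,0,8,22,0,-38,0,0,0,8,30,0,-52,0,0,0,8,30,0,-52,0,0,0,8]
  force: 90

```text
t: 4.38
tcp_pos: [0.4458, -0.2425, 0.1727]
tool_rot: [0.936, -0.306, -0.164, -0.053]
force: [-1.0, 0.6, -1.2]
finger_gap: 0.171
```

Run:
```python
from h import *
import json
p,M=st()
json.dump(dict(p=[.4072,-.2140,.1335],M=orient(RY,np.radians(-20)).tolist()),open("grasp.json","w"))
# flick pose calc
a=np.radians(60) # rod tip dir in tool: x sin, z cos
rt=np.array([np.sin(a),0,np.cos(a)])
# rod dip
for dip in (0,8):
    al=np.radians(90-60-dip); Mf=orient(SY+np.pi/2,al); r=Mf@rt; print("rod dir",r)
    # tip target under the tail
    for name,tip in (("pre",[-.055,-.095,.125]),("in",[-.055,-.038,.125])):
        tw=stand(tip); tcp=tw-.157*r+HZ*Mf[:,2]; print(name,tw,"tcp",tcp); rel(tcp,Mf)
```

```text
t 4.38 tcp [ 0.4458 -0.2425  0.1727] q [-0.7038  0.597   1.5487 -0.0255  1.3415  1.5095] F [-1.0243  0.5705 -1.167 ] T [-0.1059 -0.1014  0.0395] gap 14.6
rod dir [-0.055   0.9985 -0.    ]
pre [ 0.5013 -0.0149  0.125 ] tcp [ 0.5094 -0.1623  0.1088]
shift [  25.4 -102.3   58.7] rot [  11.68   26.3  -131.27]
in [0.4982 0.042  0.125 ] tcp [ 0.5063 -0.1054  0.1088]
shift [  -8.6 -146.4   70.9] rot [  11.68   26.3  -131.27]
rod dir [-0.0544  0.9888 -0.1392]
pre [ 0.5013 -0.0149  0.125 ] tcp [ 0.5095 -0.1631  0.1295]
shift [  18.9 -101.7   39. ] rot [   2.48   22.18 -131.05]
in [0.4982 0.042  0.125 ] tcp [ 0.5063 -0.1062  0.1295]
shift [ -15.2 -145.7   51.3] rot [   2.48   22.18 -131.05]
```

Call:
drive_tool:
  motion: [-15,0,-43,0,0,0,8,-31,0,-85,0,0,0,8,-31,0,-85,0.9,2,-10,8,-31,0,-85,1.8,4,-20,8,-31,0,-85,2.7,6,-30,8,-31,0,-85,3.6,8,-40,8,-31,0,-85,4.4,10,-50,8,-31,0,-85,5.3,12,-60,8]

```text
t: 5.38
tcp_pos: [0.4448, -0.2416, 0.2628]
tool_rot: [0.971, 0.194, -0.007, -0.139]
force: [0.7, -0.3, -0.7]
finger_gap: 0.171
```

Run:
```python
from h import *
p,M=st()
a=np.radians(60);rt=np.array([np.sin(a),0,np.cos(a)])
Mf=orient(SY+np.pi/2,np.radians(30)); r=Mf@rt
for tip in ([-.055,-.115,.2],[-.055,-.105,.125]):
    rel(stand(tip)-.157*r+HZ*Mf[:,2],Mf)
```

```text
t 5.38 tcp [ 0.4448 -0.2416  0.2628] q [-0.802   0.4232  1.5627  0.1398  1.4014  0.334 ] F [ 0.6644 -0.2817 -0.682 ] T [-0.1764 -0.0172 -0.0097] gap 14.6
shift [80.  -6.4 87.3] rot [  6.22  14.26 -70.96]
shift [ 80.3   5.1 162.1] rot [  6.22  14.26 -70.96]
```

Call:
drive_tool:
  motion: [10,0,10,0.9,2,-10,8,20,-1,20,1.8,4,-20,8,30,-2,32,2.7,6,-30,8,40,-3,44,3.6,8,-40,8,50,-4,55,4.4,10,-50,8,65,-5,70,5.3,12,-60,8,80,-6,87,6.2,14.3,-71,8,80,-6,87,6.2,14.3,-71,8]

```text
t: 6.38
tcp_pos: [0.5099, -0.1817, 0.1823]
tool_rot: [0.664, 0.701, 0.178, -0.19]
force: [-0.6, 0.4, -1.6]
finger_gap: 0.171
```

Run:
```python
from h import *
p,M=st()
a=np.radians(60);rt=np.array([np.sin(a),0,np.cos(a)])
Mf=orient(SY+np.pi/2,np.radians(30)); r=Mf@rt
for tip in ([-.055,-.115,.2],[-.055,-.105,.125]):
    rel(stand(tip)-.157*r+HZ*Mf[:,2],Mf)
t=snap("top");crop(t.im,220,165,380,285,5,"pics/e1.png");np.savez("t1.npz",**t.d)
s=snap("side");crop(s.im,190,130,400,330,3,"pics/e2.png");np.savez("s1.npz",**s.d)
tip=p-HZ*M[:,2]+.157*M@rt; top=p-HZ*M[:,2]-.028*M@rt;print(tip,t.proj([tip,top]),s.proj([tip,top]))
```

```text
t 6.38 tcp [ 0.5099 -0.1817  0.1823] q [-0.7485  0.6233  1.5377  0.36    1.3907 -0.9423] F [-0.5967  0.4321 -1.5538] T [-0.4017 -0.0301 -0.0281] gap 14.6
shift [ 0.2  0.6 -1.6] rot [-0.17 -0.15 -0.08]
shift [-28.8   0.9  68.3] rot [-0.17 -0.15 -0.08]
[ 0.5018 -0.0343  0.1989] [[299.5869 225.6657]
 [375.0977 221.4818]] [[302.8429 222.1853]
 [348.8377 190.0936]]
```

View pics/e1.png

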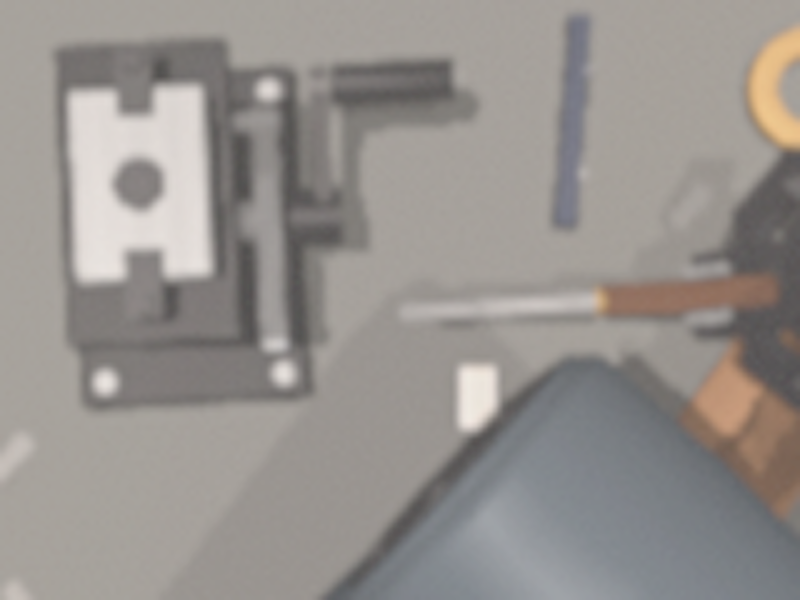

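View pics/e2.png

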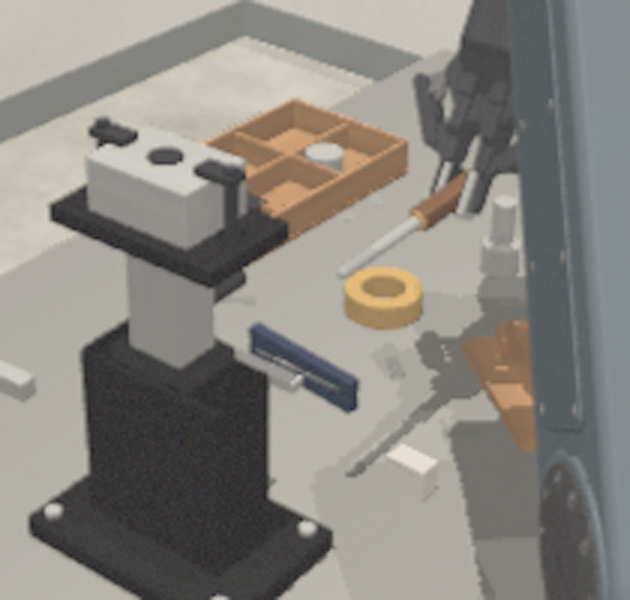

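Run:
```python
from h import *
t=load("t1.npz");s=load("s1.npz")
print("tip",tri(t,(300,227.2),s,(303.8,220.7)))
print("collar",tri(t,(220+602/5,165+301/5),s,(190+417/3,130+219/3)))
print("pawl end",tri(t,(220+275/5,165+347/5),s,(190+297/3,130+381/3)), stand([-.07,-.05,.145]))
print(t.proj(stand([-.07,-.05,.15])),s.proj(stand([-.07,-.05,.145])))
```

```text
tip (array([ 0.4985, -0.0347,  0.2037]), np.float64(0.0017758417179765962))
collar (array([ 0.5041, -0.1328,  0.2029]), np.float64(0.003499754133126448))
pawl end (array([0.4834, 0.0288, 0.1507]), np.float64(0.0038728967153305125)) [0.4839 0.0292 0.145 ]
[[274.3942 233.6242]] [[289.6081 259.3179]]
```

Run:
```python
from h import *
a=np.radians(60);rt=np.array([np.sin(a),0,np.cos(a)])
Mf=orient(SY+np.pi/2,np.radians(30)); r=Mf@rt
for tip in ([-.053,-.110,.122],[-.053,-.075,.122],[-.053,-.039,.122]):
    rel(stand(tip)-.157*r+HZ*Mf[:,2],Mf)
```

```text
shift [-34.4   2.6  70.2] rot [-0.04 -0.02 -0.11]
shift [-4.1  2.5 87.7] rot [-0.04 -0.02 -0.11]
shift [ 27.1   2.5 105.7] rot [-0.04 -0.02 -0.11]
```

Call:
drive_tool:
  motion: [-12,1,23,0,0,0,8,-24,2,46,0,0,0,8,-34,2.5,70,0,0,0,8,-34,2.5,70,0,0,0,8,-34,2.5,70,0,0,0,8]

```text
t: 7.1
tcp_pos: [0.5125, -0.1776, 0.1074]
tool_rot: [0.665, 0.701, 0.178, -0.188]
force: [0.1, 0.6, -1.7]
finger_gap: 0.17
```

Call:
drive_tool:
  motion: [10,0,6,0,0,0,8,20,0,12,0,0,0,8,30,0,17.5,0,0,0,8,40,0,23,0,0,0,8,50,0,29,0,0,0,8,61,0,35.5,0,0,0,8,61,0,35.5,0,0,0,8,61,0,35.5,0,0,0,8]

```text
t: 8.1
tcp_pos: [0.5091, -0.1074, 0.1071]
tool_rot: [0.665, 0.701, 0.178, -0.187]
force: [0.8, -0.0, -0.4]
finger_gap: 0.169
```

Run:
```python
from h import *
p,M=st()
a=np.radians(60);rt=np.array([np.sin(a),0,np.cos(a)])
Mf=orient(SY+np.pi/2,np.radians(30)); r=Mf@rt
rel(stand([-.053,-.039,.122])-.157*r+HZ*Mf[:,2],Mf)
t=snap("top");crop(t.im,220,165,380,285,5,"pics/e3.png")
s=snap("side");crop(s.im,230,180,330,280,6,"pics/e4.png")
# arc of contact point
p0=np.array([-.053,.136]);piv=np.array([.05,.124])
v=np.array([-.103,.017-.005])
```

```text
t 8.1 tcp [ 0.5091 -0.1074  0.1071] q [-0.6522  0.695   1.6813  0.4274  1.1578 -0.9568] F [ 0.8192 -0.0432 -0.447 ] T [-0.3811 -0.0425  0.0553] gap 14.5
shift [ 0.4 -0.7  1.7] rot [ 0.06  0.1  -0.12]
```

View pics/e3.png

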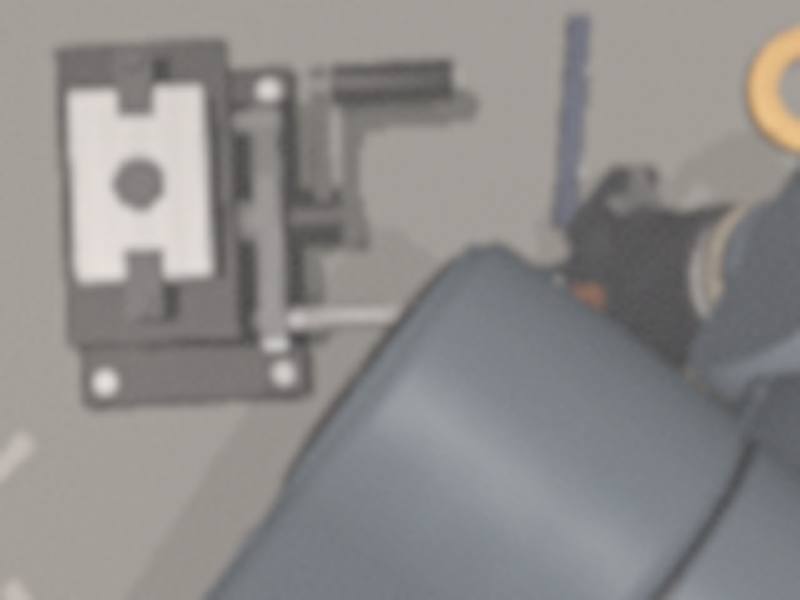

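View pics/e4.png

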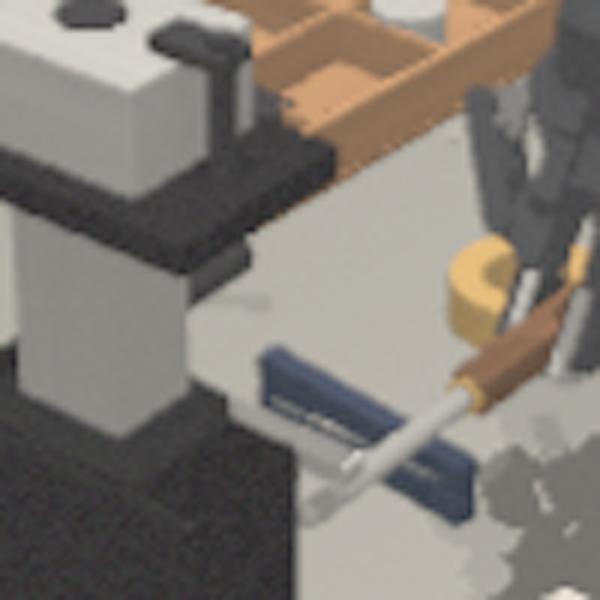

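Call:
drive_tool:
  motion: [4,0,-7,0,0,0,8,7,0,-12,0,0,0,8,12,1.7,-21,0,0,0,8,17,4.5,-30,0,0,0,8,22,8,-38.5,0,0,0,8,27,13,-46.5,0,0,0,8,27,13,-46.5,0,0,0,8,27,13,-46.5,0,0,0,8]

```text
t: 9.2
tcp_pos: [0.5218, -0.1065, 0.1609]
tool_rot: [0.665, 0.701, 0.178, -0.188]
force: [-0.4, -0.8, -1.5]
finger_gap: 0.173
```

Run:
```python
from h import *
p,M=st()
t=snap("top");crop(t.im,220,165,380,285,5,"pics/e5.png")
s=snap("side");crop(s.im,230,180,330,280,6,"pics/e6.png")
def tail(th):
    v=np.array([-.12,.0215]);c,sn=np.cos(th),np.sin(th)
    return stand([.05+c*v[0]+sn*v[1],-.05,.124-sn*v[0]+c*v[1]])
for th in(0,.2,.3,.4,.5): print(th,tail(th),(s.proj(tail(th))-[230,180])*6,(t.proj(tail(th))-[220,165])*5)
```

```text
t 9.2 tcp [ 0.5218 -0.1065  0.1609] q [-0.6377  0.6224  1.6241  0.4142  1.2729 -0.8894] F [-0.4015 -0.7904 -1.5029] T [-0.4409 -0.0536  0.0363] gap 14.8
0 [0.4839 0.0292 0.1455] [[357.665  474.7295]] [[272.2975 343.4079]]
0.2 [0.4905 0.0296 0.1689] [[342.9552 412.1058]] [[269.8733 328.6453]]
0.3 [0.4956 0.0299 0.18  ] [[331.5125 380.1755]] [[268.4934 317.6646]]
0.4 [0.5017 0.0302 0.1905] [[317.4885 348.353 ]] [[267.0184 304.3586]]
0.5 [0.5088 0.0306 0.2004] [[301.0414 317.0355]] [[265.4634 288.827 ]]
```

View pics/e6.png

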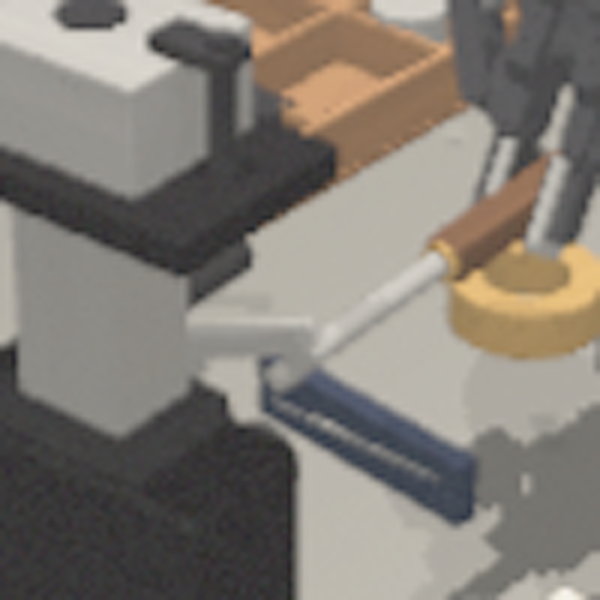

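View pics/e5.png

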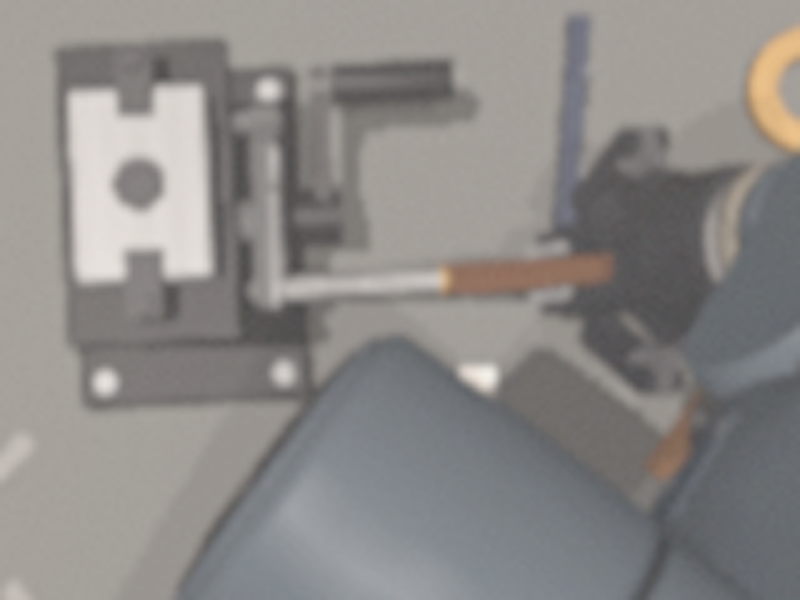

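Call:
drive_tool:
  motion: [-3,-2,5,0,0,0,8,-5,-3,9,0,0,0,8,-5,-3,9,0,0,0,8,-22,-3,-1,0,0,0,8,-39,-3,-11,0,0,0,8,-57,-3,-21,0,0,0,8,-74,-3,-31,0,0,0,8,-74,-3,-31,0,0,0,8]

```text
t: 10.3
tcp_pos: [0.5233, -0.1886, 0.1504]
tool_rot: [0.666, 0.7, 0.178, -0.187]
force: [-0.5, -0.4, -1.0]
finger_gap: 0.174
```

Run:
```python
from h import *
import json
p,M=st()
t=snap("top");crop(t.im,220,165,400,285,4,"pics/f1.png");np.savez("t2.npz",**t.d)
s=snap("side");crop(s.im,230,180,330,280,6,"pics/f2.png");np.savez("s2.npz",**s.d)
a=np.radians(60);rt=np.array([np.sin(a),0,np.cos(a)])
tip=p-HZ*M[:,2]+.157*M@rt; top=p-HZ*M[:,2]-.028*M@rt;col=p-HZ*M[:,2]+.057*M@rt
print(tip,t.proj([tip,col,top]),s.proj([tip,col,top]))
g=json.load(open("grasp.json"));gp=np.array(g["p"]);gM=np.array(g["M"])
n=rest([np.cos(.7),0,np.sin(.7)])-RO
rel(gp+.06*n+[0,0,.09],gM)
```

```text
t 10.3 tcp [ 0.5233 -0.1886  0.1504] q [-0.7425  0.6805  1.5231  0.3677  1.3422 -0.9502] F [-0.4615 -0.3962 -0.9587] T [-0.3958 -0.035  -0.0489] gap 14.9
[ 0.516  -0.0411  0.1663] [[302.0722 220.6601]
 [341.7759 218.6747]
 [375.6059 216.983 ]] [[299.3561 231.4815]
 [325.2097 213.1219]
 [345.0274 199.0485]]
shift [  11.7  -81.3 -122.1] rot [-11.55 -26.32 131.12]
```

View pics/f1.png

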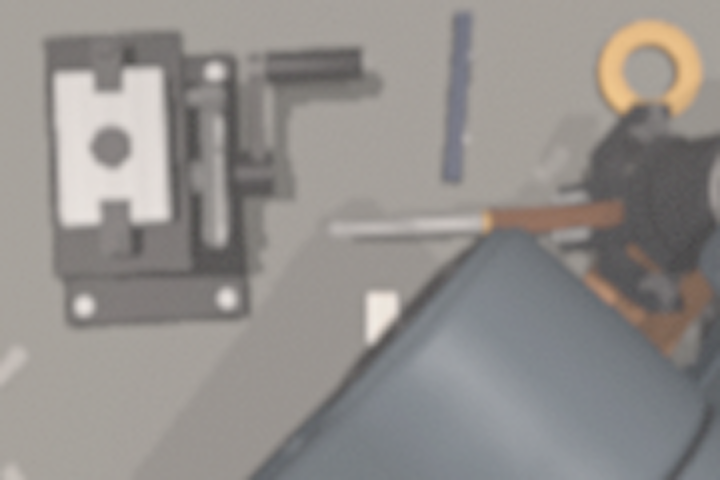

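View pics/f2.png

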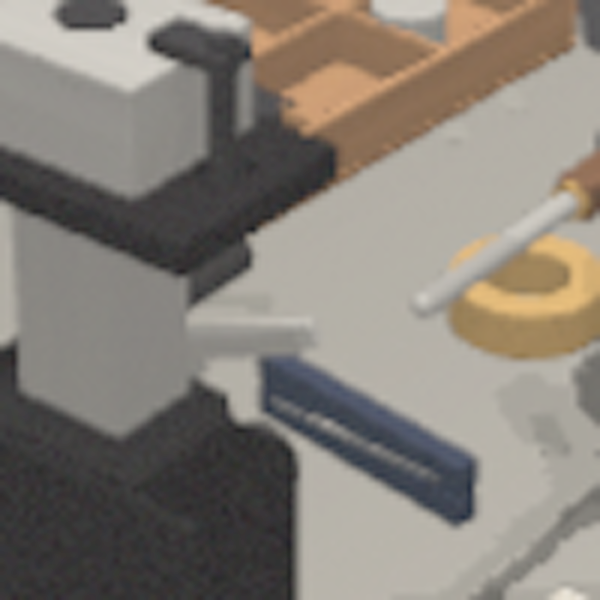

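Call:
drive_tool:
  motion: [12,-5,-30,0,0,0,8,25,-20,-60,-1,-2,10,8,25,-35,-80,-1.8,-4,20,8,22,-50,-95,-2.7,-6,30,8,18,-60,-105,-3.6,-8,40,8,15,-70,-115,-4.4,-10,50,8,12,-81,-122,-5.3,-12,60,8,12,-81,-122,-6.2,-14,70,8]

```text
t: 11.4
tcp_pos: [0.4435, -0.2399, 0.2626]
tool_rot: [0.97, 0.197, -0.005, -0.141]
force: [0.8, 0.1, -1.4]
finger_gap: 0.173
```

Run:
```python
from h import *
import json
p,M=st()
g=json.load(open("grasp.json"));gp=np.array(g["p"]);gM=np.array(g["M"])
n=rest([np.cos(.7),0,np.sin(.7)])-RO
rel(gp+.06*n+[0,0,.09],gM)
rel(gp+.06*n+[0,0,.04],gM)
```

```text
t 11.4 tcp [ 0.4435 -0.2399  0.2626] q [-0.8037  0.4209  1.568   0.1435  1.3998  0.3243] F [ 0.8194  0.0632 -1.4009] T [-0.2355 -0.0051  0.0133] gap 14.8
shift [0.1 1.5 0.1] rot [ -5.44 -12.22  60.79]
shift [-2.2 15.3 48.1] rot [ -5.44 -12.22  60.79]
```

Call:
drive_tool:
  motion: [0,1.5,0,-0.9,-2,10,8,0,1.5,0,-1.8,-4,20,8,0,1.5,0,-2.7,-6,30,8,0,1.5,0,-3.6,-8,40,8,0,1.5,0,-4.5,-10,50,8,0,1.5,0,-5.4,-12.2,60.8,8,0,1.5,0,-5.4,-12.2,60.8,8,0,1.5,0,-5.4,-12.2,60.8,8]

```text
t: 12.4
tcp_pos: [0.4438, -0.2404, 0.2621]
tool_rot: [0.936, -0.305, -0.165, -0.055]
force: [-0.2, -0.5, -1.4]
finger_gap: 0.169
```

Run:
```python
from h import *
import json
p,M=st()
g=json.load(open("grasp.json"));gp=np.array(g["p"]);gM=np.array(g["M"])
n=rest([np.cos(.7),0,np.sin(.7)])-RO
rel(gp+.06*n+[0,0,.0],gM)
for d in(.03,.015,0): rel(gp+d*n,gM)
```

```text
t 12.4 tcp [ 0.4438 -0.2404  0.2621] q [-0.7041  0.4871  1.469  -0.0233  1.5345  1.5018] F [-0.1544 -0.4643 -1.4245] T [-0.0876 -0.101  -0.0316] gap 14.4
shift [31.5  0.6 84.3] rot [-0.06  0.04  0.17]
shift [ 16.6   0.6 110.3] rot [-0.06  0.04  0.17]
shift [  9.1   0.6 123.3] rot [-0.06  0.04  0.17]
shift [  1.7   0.5 136.3] rot [-0.06  0.04  0.17]
```

Call:
drive_tool:
  motion: [8,0.5,21,0,0,0.2,8,16,0.5,42,0,0,0.2,8,24,0.5,63,0,0,0.2,8,31.5,0.5,84,0,0,0.2,8,31.5,0.5,84,0,0,0.2,8,31.5,0.5,84,0,0,0.2,8]

```text
t: 13.15
tcp_pos: [0.4445, -0.2413, 0.1732]
tool_rot: [0.936, -0.307, -0.165, -0.055]
force: [-0.4, 0.1, -1.5]
finger_gap: 0.168
```

Run:
```python
from h import *
import json
p,M=st()
g=json.load(open("grasp.json"));gp=np.array(g["p"]);gM=np.array(g["M"])
n=rest([np.cos(.7),0,np.sin(.7)])-RO;u=rest([-np.sin(.7),0,np.cos(.7)])-RO
for d in(.06,.045,.03,.015,.005,.001): rel(gp+d*n+.001*u,gM)
s=snap("side");crop(s.im,300,150,460,300,5,"pics/g1.png")
t=snap("top");crop(t.im,320,190,460,300,5,"pics/g2.png")
```

```text
t 13.15 tcp [ 0.4445 -0.2413  0.1732] q [-0.7047  0.5953  1.5514 -0.0239  1.3429  1.5086] F [-0.4184  0.1029 -1.5086] T [-0.0669 -0.1673 -0.0009] gap 14.3
shift [-0.8  0.   0.6] rot [-0.07 -0.02  0.01]
shift [-8.3  0.  13.6] rot [-0.07 -0.02  0.01]
shift [-15.8   0.   26.6] rot [-0.07 -0.02  0.01]
shift [-23.3   0.1  39.6] rot [-0.07 -0.02  0.01]
shift [-28.2   0.1  48.3] rot [-0.07 -0.02  0.01]
shift [-30.2   0.1  51.7] rot [-0.07 -0.02  0.01]
```

View pics/g2.png

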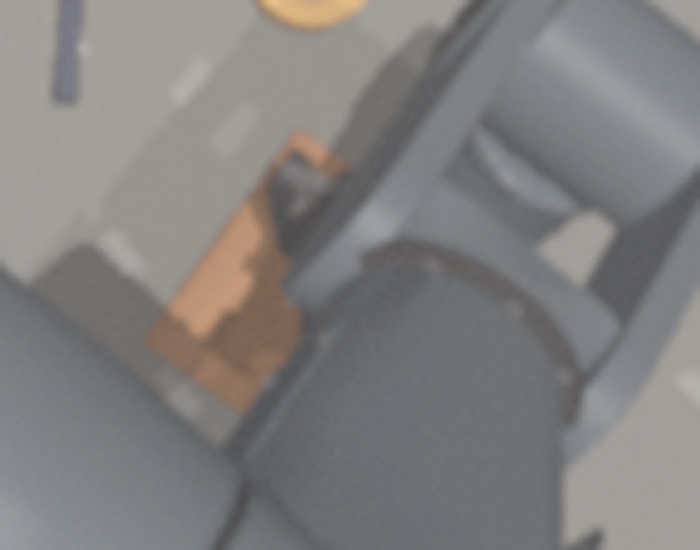

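View pics/g1.png

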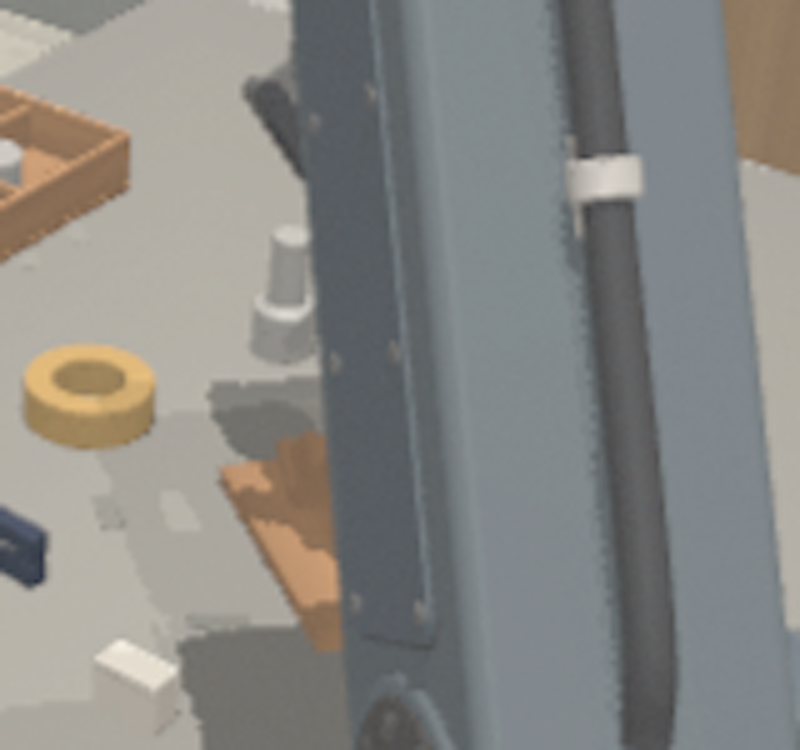

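Aligned with the extraction line; lay it in.

Call:
drive_tool:
  motion: [-5,0,9,0,0,0,8,-12,0,20,0,0,0,8,-19,0,32,0,0,0,8,-24,0,40.5,0,0,0,8,-28,0,48,0,0,0,8,-30,0,51.5,0,0,0,8,-30,0,51.5,0,0,0,8]

```text
t: 14.12
tcp_pos: [0.4078, -0.2144, 0.1352]
tool_rot: [0.936, -0.307, -0.164, -0.054]
force: [0.3, -0.3, -1.0]
finger_gap: 0.171
```

Run:
```python
from h import *
import json
p,M=st()
g=json.load(open("grasp.json"));gp=np.array(g["p"]);gM=np.array(g["M"])
rel(gp,gM)
```

```text
t 14.12 tcp [ 0.4078 -0.2144  0.1352] q [-0.7105  0.6006  1.6953 -0.0272  1.1926  1.5081] F [ 0.3078 -0.2633 -0.9632] T [-0.0945 -0.1298 -0.0021] gap 14.6
shift [-0.1  0.1  1.8] rot [-0.06 -0.08 -0.01]
```

Call:
drive_tool:
  motion: [0,0,1,0,0,0,8,0,0,1.2,0,0,0,8,0,0,1.2,0,0,0,18,0,0,1.2,0,0,0,24,0,0,1.2,0,0,0,40,0,0,1.2,0,0,0,50,0,0,1.2,0,0,0,50]
  force: 20

```text
t: 15.0
tcp_pos: [0.4075, -0.2141, 0.134]
tool_rot: [0.936, -0.307, -0.164, -0.054]
force: [0.0, -0.2, 0.6]
finger_gap: 0.582
```

Call:
drive_tool:
  motion: [0,0,-10,0,0,0,50,0,0,-25,0,0,0,50,0,0,-45,0,0,0,50,0,0,-70,0,0,0,50,0,0,-100,0,0,0,50,0,0,-100,0,0,0,50]

```text
t: 15.75
tcp_pos: [0.4367, -0.2359, 0.2303]
tool_rot: [0.936, -0.307, -0.161, -0.053]
force: [-0.3, -0.1, -0.1]
finger_gap: 0.585
```

Run:
```python
from h import *
p,M=st()
h=[.065,-.13*1,.1375]
# crank: tool x along stand -y? jaws (tool y) along stand x
for hd in (SY+np.pi/2,SY-np.pi/2):
  M=orient(hd,0); 
  for dz in(.13,.0):
    P=stand([.065,-.125,.1375+dz])+HZ*M[:,2]; print(P); rel(P,M)
```

```text
t 15.75 tcp [ 0.4367 -0.2359  0.2303] q [-0.7062  0.5077  1.5298 -0.024   1.4443  1.5051] F [-0.2957 -0.1112 -0.1286] T [-0.1433 -0.1284 -0.0179] gap 49.9
[ 0.6228 -0.0382  0.2488]
shift [  24.9 -269.4  -28.4] rot [ -22.04   10.37 -127.93]
[ 0.6228 -0.0382  0.1188]
shift [  68.4 -269.4   94.2] rot [ -22.04   10.37 -127.93]
[ 0.6228 -0.0382  0.2488]
shift [  24.9 -269.4  -28.4] rot [ 8.59 18.26 50.06]
[ 0.6228 -0.0382  0.1188]
shift [  68.4 -269.4   94.2] rot [ 8.59 18.26 50.06]
```

Run:
```python
from h import *
M=orient(SY+np.pi/2,np.radians(12))
P=stand([.065,-.125,.1375+.11])+HZ*M[:,2]; print(P); rel(P,M)
P=stand([.02,-.3,.1375+.15])+HZ*M[:,2]; print(P); rel(P,M)
```

```text
[ 0.6226 -0.0344  0.2292]
shift [  29.1 -272.4   -9.1] rot [  -8.59   16.7  -130.12]
[ 0.5872 -0.2116  0.2692]
shift [  87.7 -108.7  -72.4] rot [  -8.59   16.7  -130.12]
```

Call:
drive_tool:
  motion: [15,-15,-20,-0.7,1.3,-10,50,30,-35,-35,-1.3,2.6,-20,50,45,-55,-45,-2,3.9,-30,50,60,-75,-55,-2.6,5.2,-40,50,75,-95,-65,-3.3,6.4,-50,50,88,-109,-72,-4,7.7,-60,50,88,-109,-72,-4.6,9,-70,50,88,-109,-72,-5.3,10.3,-80,50]

```text
t: 16.75
tcp_pos: [0.5869, -0.2106, 0.2674]
tool_rot: [0.924, 0.373, -0.025, -0.08]
force: [0.8, -0.2, -0.5]
finger_gap: 0.588
```

Run:
```python
from h import *
st()
M=orient(SY+np.pi/2,np.radians(12))
P=stand([.065,-.125,.1375+.11])+HZ*M[:,2]; print(P); rel(P,M)
t=snap("top");crop(t.im,320,190,460,300,5,"pics/i1.png")
```

```text
t 16.75 tcp [ 0.5869 -0.2106  0.2674] q [-0.5502  0.5546  1.2852  0.0555  1.4596  0.2437] F [ 0.8375 -0.2126 -0.5403] T [ 0.0276 -0.0705  0.0513] gap 50.2
[ 0.6226 -0.0344  0.2292]
shift [147.2 -94.4  56.6] rot [ -3.41   6.38 -49.77]
```

View pics/i1.png

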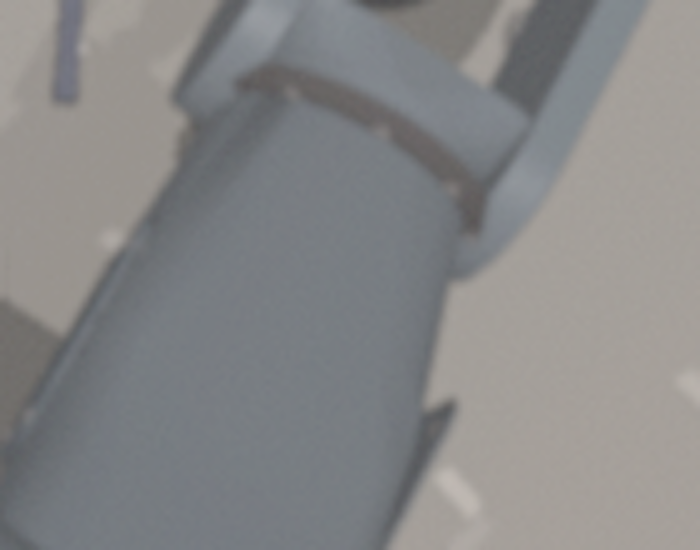

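Blocked; move on to above the handle and look from there.

Call:
drive_tool:
  motion: [10,-5,0,-0.7,1.3,-10,50,25,-15,5,-1.4,2.6,-20,50,50,-30,12,-2,3.9,-30,50,80,-50,25,-2.7,5.1,-40,50,115,-70,40,-3.4,6.4,-49.8,50,147,-94,56,-3.4,6.4,-49.8,50,147,-94,56,-3.4,6.4,-49.8,50,147,-94,56,-3.4,6.4,-49.8,50]

```text
t: 17.8
tcp_pos: [0.6213, -0.0351, 0.2296]
tool_rot: [0.683, 0.723, 0.072, -0.076]
force: [-0.1, -0.4, 0.4]
finger_gap: 0.589
```

Run:
```python
from h import *
st()
M=orient(SY+np.pi/2,np.radians(12))
for d in(.11,.05,0):
    P=stand([.065,-.125,.1375+d])+HZ*M[:,2]; rel(P,M)
t=snap("top");crop(t.im,220,160,440,300,3.6,"pics/i2.png")
s=snap("side");crop(s.im,190,130,420,330,3,"pics/i3.png")
```

```text
t 17.8 tcp [ 0.6213 -0.0351  0.2296] q [-0.33    0.5466  1.4213  0.2036  1.2609 -0.4585] F [-0.0618 -0.369   0.3733] T [-0.1454 -0.0317  0.0376] gap 50.3
shift [0.5 1.3 0.5] rot [-0.08 -0.03  0.15]
shift [-12.    1.3  59.2] rot [-0.08 -0.03  0.15]
shift [-22.4   1.4 108.1] rot [-0.08 -0.03  0.15]
```

View pics/i2.png

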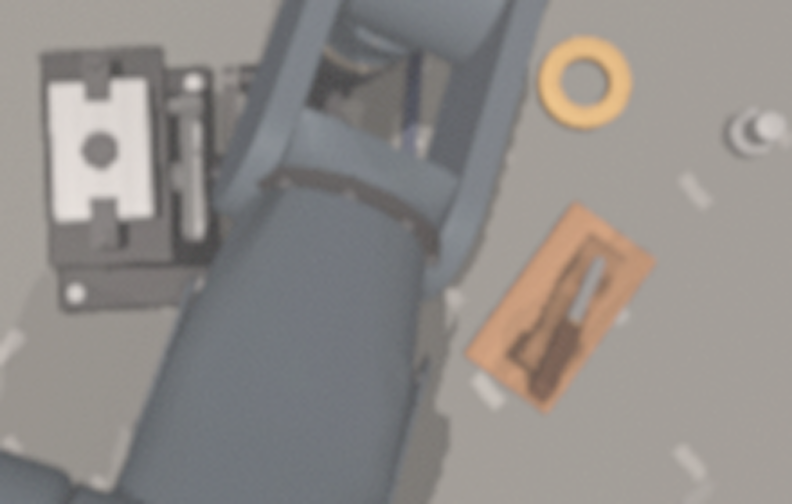

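View pics/i3.png

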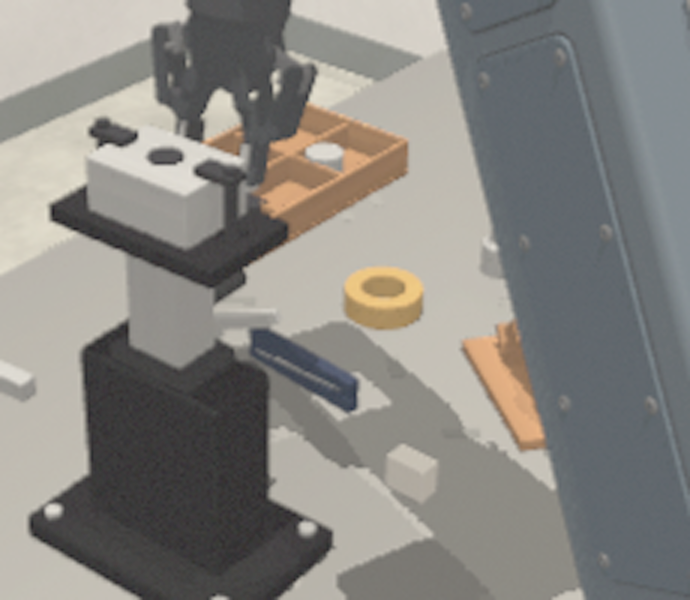

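Call:
drive_tool:
  motion: [-3,1.3,13,0,0,0,50,-6,1.3,29,0,0,0,50,-9,1.3,44,0,0,0,50,-12,1.3,59,0,0,0,50,-15,1.3,74,0,0,0,50,-19,1.3,90,0,0,0,50,-22.4,1.4,107,0,0,0,50,-22.4,1.4,107,0,0,0,50]

```text
t: 18.9
tcp_pos: [0.622, -0.0352, 0.1189]
tool_rot: [0.683, 0.723, 0.071, -0.078]
force: [0.3, 0.5, 1.2]
finger_gap: 0.586
```

Run:
```python
from h import *
st()
M=orient(SY+np.pi/2,np.radians(12))
for d in(0,):
    P=stand([.065,-.125,.1375+d])+HZ*M[:,2]; rel(P,M)
t=snap("top");crop(t.im,220,160,440,300,3.6,"pics/i4.png")
s=snap("side");crop(s.im,190,130,420,330,3,"pics/i5.png")
```

```text
t 18.9 tcp [ 0.622  -0.0352  0.1189] q [-0.33    0.6846  1.507   0.225   1.0445 -0.509 ] F [0.2571 0.5118 1.1641] T [-0.095   0.072   0.0127] gap 50.1
shift [ 0.8  0.6 -0.1] rot [-0.19 -0.09  0.06]
```

View pics/i4.png

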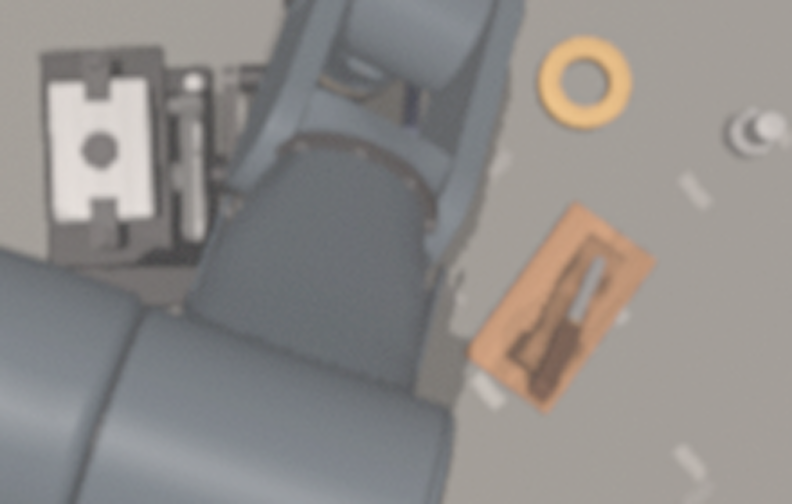

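View pics/i5.png

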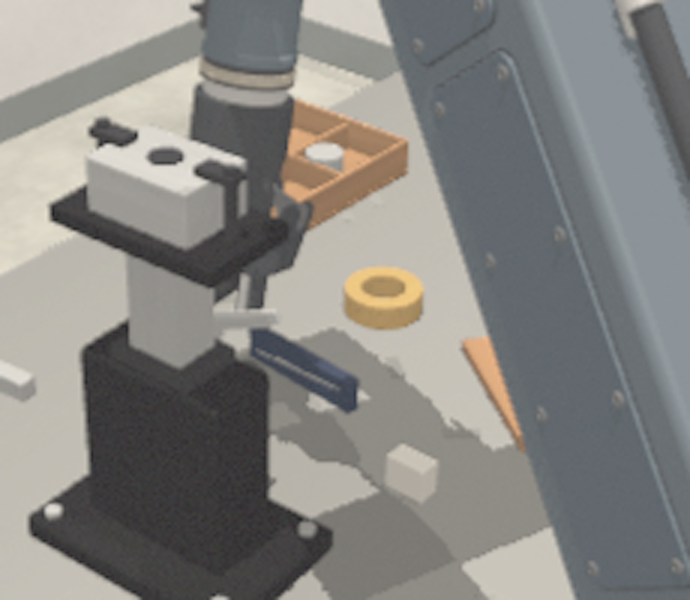

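Call:
drive_tool:
  motion: [0.5,0.5,0,0,0,0,36,0.5,0.5,0,0,0,0,28,0.5,0.5,0,0,0,0,23,0.5,0.5,0,0,0,0,18,0.5,0.5,0,0,0,0,15,0.5,0.5,0,0,0,0,15]
  force: 30

```text
t: 19.75
tcp_pos: [0.6246, -0.0352, 0.1213]
tool_rot: [0.683, 0.723, 0.073, -0.075]
force: [2.0, 0.3, 2.6]
finger_gap: 0.244
```

```bash
cat >> h.py <<'E'
def arc(ths,al=12):
    """rows along the crank arc from the present crank angle th0=ths[0]; handle centre shift in tool axes"""
    M=orient(SY+np.pi/2,np.radians(al)); s,p0,M0=state()
    for th in ths:
        ph=np.pi/3-th
        P=stand([.075*np.sin(ph),-.125,.1+.075*np.cos(ph)])+HZ*M[:,2]
        print(round(th,2),(1e3*M0.T@(P-p0)).round(1))
E
python3 - <<'E'
from h import *
st(); arc(np.arange(0,.5,.05))
E
```

```text
t 19.75 tcp [ 0.6246 -0.0352  0.1213] q [-0.3289  0.6822  1.5031  0.2256  1.0449 -0.5077] F [2.019  0.3005 2.6415] T [-0.0003 -0.3309 -0.118 ] gap 20.9
0.0 [ 0.5 -2.   2.3]
0.05 [ 1.2 -4.  -0.9]
0.1 [ 1.8 -6.1 -3.9]
0.15 [ 2.4 -8.3 -6.8]
0.2 [  3.  -10.7  -9.7]
0.25 [  3.6 -13.3 -12.3]
0.3 [  4.2 -16.  -14.9]
0.35 [  4.7 -18.8 -17.3]
0.4 [  5.2 -21.7 -19.6]
0.45 [  5.6 -24.7 -21.8]
```

Call:
drive_tool:
  motion: [0.7,-2,-3.2,0,0,0,15,1.3,-4.1,-6.2,0,0,0,15,1.9,-6.3,-9.1,0,0,0,15,2.5,-8.7,-12,0,0,0,15]

```text
t: 20.25
tcp_pos: [0.6157, -0.0357, 0.1337]
tool_rot: [0.683, 0.723, 0.073, -0.075]
force: [3.0, 0.3, -1.4]
finger_gap: 0.243
```

Run:
```python
from h import *
p,M=st(); 
def ang(p): 
    # handle centre in stand frame
    h=Rz(SY).T@(p-HZ*M[:,2]-ST); x,z=h[0],h[2]-.1
    print("handle",h*1e3,"r",np.hypot(x,z)*1e3,"theta",np.pi/3-np.arctan2(x,z))
ang(p)
arc(np.arange(.2,.65,.05))
```

```text
t 20.25 tcp [ 0.6157 -0.0357  0.1337] q [-0.3343  0.6557  1.5189  0.2238  1.0564 -0.5099] F [ 3.0346  0.3165 -1.4367] T [ 0.003  -0.5611 -0.1133] gap 20.8
handle [  58.0783 -125.962   152.0144] r 77.96527991639955 theta 0.20677506258311562
0.2 [ 0.5 -1.9  2.5]
0.25 [ 1.  -4.5 -0.2]
0.3 [ 1.6 -7.1 -2.8]
0.35 [ 2.1 -9.9 -5.2]
0.4 [  2.6 -12.9  -7.5]
0.45 [  3.  -15.9  -9.6]
0.5 [  3.5 -19.1 -11.6]
0.55 [  3.9 -22.3 -13.4]
0.6 [  4.2 -25.6 -15.1]
```

Call:
drive_tool:
  motion: [0.5,-2.6,-2.7,0,0,0,15,1.1,-5.2,-5.3,0,0,0,15,1.6,-8,-7.7,0,0,0,15,2.1,-11,-10,0,0,0,15,2.5,-14,-12.1,0,0,0,15,3,-17.2,-14.1,0,0,0,15,3.4,-20.4,-15.9,0,0,0,15,3.7,-23.7,-17.6,0,0,0,15]

```text
t: 21.25
tcp_pos: [0.5918, -0.037, 0.1518]
tool_rot: [0.683, 0.723, 0.073, -0.075]
force: [3.4, 1.2, -1.6]
finger_gap: 0.246
```

```bash
cat >> h.py <<'E'
def ang():
    p,M=st()
    h=Rz(SY).T@(p-HZ*M[:,2]-ST); x,z=h[0],h[2]-.1
    print("handle",h*1e3,"r",np.hypot(x,z)*1e3,"theta",np.pi/3-np.arctan2(x,z))
E
python3 - <<'E'
from h import *
ang()
arc(np.arange(.6,1.05,.05))
t=snap("top");crop(t.im,220,160,440,300,3.6,"pics/j1.png")
s=snap("side");crop(s.im,190,130,420,330,3,"pics/j2.png")
E
```

```text
t 21.25 tcp [ 0.5918 -0.037   0.1518] q [-0.3498  0.6046  1.5685  0.222   1.0606 -0.5238] F [ 3.4198  1.2436 -1.5873] T [ 0.0362 -0.4748 -0.143 ] gap 21.0
handle [  34.0975 -125.9757  170.0955] r 77.94886151882861 theta 0.5944537451315136
0.6 [ 0.4 -1.7  2.6]
0.65 [ 0.8 -5.1  1.1]
0.7 [ 1.1 -8.6 -0.2]
0.75 [  1.3 -12.2  -1.4]
0.8 [  1.5 -15.8  -2.4]
0.85 [  1.7 -19.4  -3.2]
0.9 [  1.8 -23.1  -3.9]
0.95 [  1.9 -26.8  -4.3]
1.0 [  2.  -30.6  -4.6]
```

View pics/j2.png

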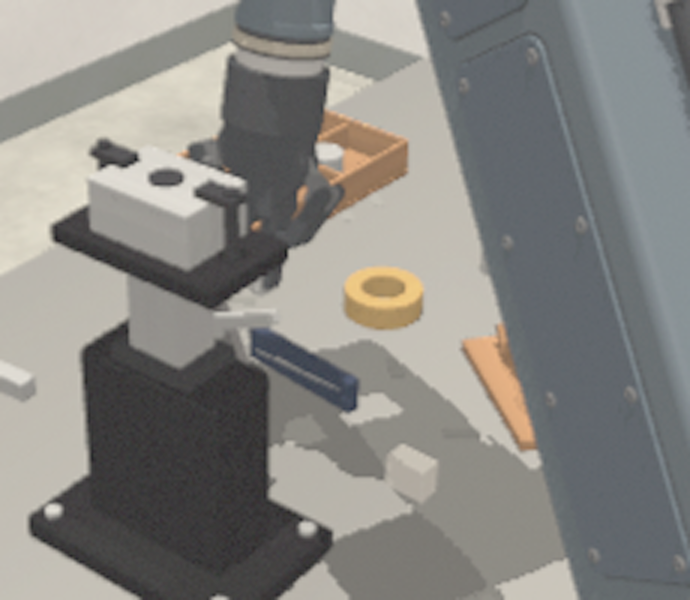

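View pics/j1.png

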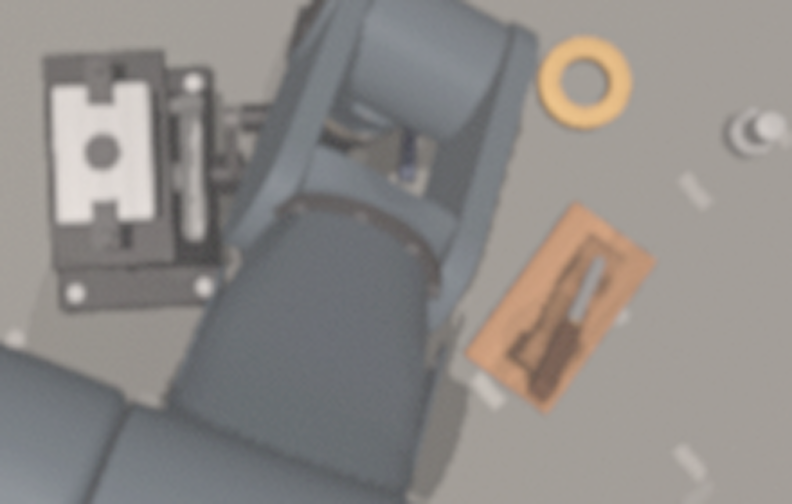

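Call:
drive_tool:
  motion: [0.4,-3.4,-1.5,0,0,0,15,0.7,-6.9,-2.8,0,0,0,15,0.9,-10.5,-4,0,0,0,15,1.1,-14.1,-5,0,0,0,15,1.3,-17.7,-5.8,0,0,0,15,1.4,-21.4,-6.5,0,0,0,15,1.5,-25.1,-6.9,0,0,0,15,1.6,-28.9,-7.2,0,0,0,15]

```text
t: 22.35
tcp_pos: [0.5622, -0.0386, 0.1592]
tool_rot: [0.683, 0.723, 0.072, -0.076]
force: [3.2, 0.3, -1.6]
finger_gap: 0.246
```

Run:
```python
from h import *
ang()
arc(np.arange(1.,1.45,.05))
```

```text
t 22.35 tcp [ 0.5622 -0.0386  0.1592] q [-0.3701  0.5618  1.6368  0.2221  1.0404 -0.5489] F [ 3.1553  0.327  -1.6132] T [ 0.0123 -0.4414 -0.0798] gap 21.0
handle [   4.4317 -125.9125  177.4663] r 77.5929814898905 theta 0.9900520220249155
1.0 [ 0.4 -0.9  2.7]
1.05 [ 0.4 -4.7  2.6]
1.1 [ 0.4 -8.4  2.7]
1.15 [  0.3 -12.2   3. ]
1.2 [  0.2 -15.9   3.4]
1.25 [  0.1 -19.6   4.1]
1.3 [ -0.1 -23.2   4.9]
1.35 [ -0.3 -26.8   5.9]
1.4 [ -0.5 -30.4   7.1]
```

Call:
drive_tool:
  motion: [0,-3.8,-0.1,0,0,0,15,0,-7.5,0,0,0,0,15,-0.1,-11.3,0.3,0,0,0,15,-0.2,-15,0.7,0,0,0,15,-0.3,-18.7,1.4,0,0,0,15,-0.5,-22.3,2.2,0,0,0,15,-0.7,-25.9,3.2,0,0,0,15,-0.9,-29.5,4.4,0,0,0,15]

```text
t: 23.35
tcp_pos: [0.5328, -0.0401, 0.1545]
tool_rot: [0.683, 0.723, 0.073, -0.075]
force: [4.2, 3.1, -5.9]
finger_gap: 0.248
```

Run:
```python
from h import *
ang()
arc(np.arange(1.4,1.85,.05))
s=snap("side");crop(s.im,190,130,420,330,3,"pics/k2.png")
```

```text
t 23.35 tcp [ 0.5328 -0.0401  0.1545] q [-0.3929  0.5369  1.7131  0.2267  0.9939 -0.5831] F [ 4.2143  3.1126 -5.8724] T [ 0.0365 -0.7709 -0.2123] gap 21.2
handle [ -25.0045 -125.848   172.7477] r 76.92494972498874 theta 1.3782621711181282
1.4 [ 0.3 -0.9  2.5]
1.45 [ 0.  -4.4  3.8]
1.5 [-0.3 -7.8  5.4]
1.55 [ -0.6 -11.2   7. ]
1.6 [ -1.  -14.4   8.9]
1.65 [ -1.4 -17.6  10.9]
1.7 [ -1.9 -20.6  13. ]
1.75 [ -2.4 -23.5  15.3]
1.8 [ -2.9 -26.3  17.8]
1.85 [ -3.4 -29.   20.3]
```

View pics/k2.png

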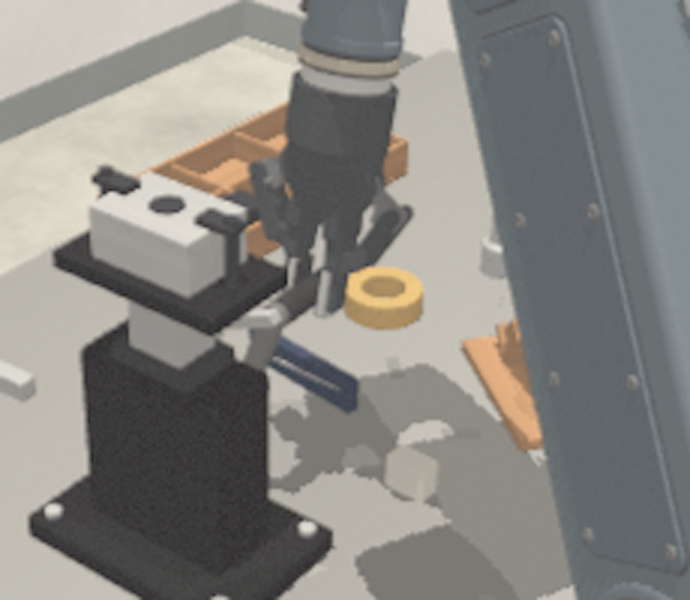

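Call:
drive_tool:
  motion: [-0.3,-3.5,1.8,0,0,0,15,-0.6,-6.9,3.4,0,0,0,15,-0.9,-10.3,5,0,0,0,15,-1.3,-13.5,6.9,0,0,0,15,-1.7,-16.7,8.9,0,0,0,15,-2.2,-19.7,11,0,0,0,15,-2.7,-22.6,13.3,0,0,0,15,-3.2,-25.4,15.8,0,0,0,15]

```text
t: 24.4
tcp_pos: [0.5076, -0.0416, 0.1383]
tool_rot: [0.683, 0.723, 0.073, -0.075]
force: [6.4, 1.7, -2.6]
finger_gap: 0.248
```

Run:
```python
from h import *
ang()
arc(np.arange(1.8,2.36,.05))
```

```text
t 24.4 tcp [ 0.5076 -0.0416  0.1383] q [-0.4146  0.5366  1.7869  0.236   0.9249 -0.623 ] F [ 6.3622  1.674  -2.6435] T [ 0.1674 -0.8844 -0.2452] gap 21.2
handle [ -50.2492 -125.9061  156.601 ] r 75.68788459442587 theta 1.773219178627245
1.8 [ 0.5 -1.1  2. ]
1.85 [-0.  -3.8  4.6]
1.9 [-0.6 -6.3  7.3]
1.95 [-1.2 -8.7 10.1]
2.0 [ -1.8 -11.   13. ]
2.05 [ -2.5 -13.1  16.1]
2.1 [ -3.1 -15.   19.2]
2.15 [ -3.8 -16.8  22.4]
2.2 [ -4.5 -18.4  25.7]
2.25 [ -5.2 -19.9  29.1]
2.3 [ -6.  -21.1  32.6]
2.35 [ -6.7 -22.2  36.1]
```

Call:
drive_tool:
  motion: [-0.5,-2.7,3.1,0,0,0,15,-1.1,-5.2,5.8,0,0,0,15,-1.7,-7.6,8.6,0,0,0,15,-2.3,-9.9,11.5,0,0,0,15,-3,-12,14.6,0,0,0,15,-3.6,-13.9,17.7,0,0,0,15,-4.2,-15.5,20.5,0,0,0,15]

```text
t: 25.28
tcp_pos: [0.4923, -0.0424, 0.1172]
tool_rot: [0.683, 0.723, 0.073, -0.075]
force: [5.4, 1.3, 0.5]
finger_gap: 0.245
```

Run:
```python
from h import *
ang()
arc(np.arange(2.1,2.41,.05))
s=snap("side");crop(s.im,190,130,420,330,3,"pics/l2.png")
H=np.array([[58.08,152.01],[34.1,170.1],[4.43,177.47],[-25,172.75],[-50.25,156.6]])
A=np.c_[2*H,np.ones(5)];x=np.linalg.lstsq(A,(H**2).sum(1),rcond=None)[0];print(x[:2],np.sqrt(x[2]+x[0]**2+x[1]**2))
```

```text
t 25.27 tcp [ 0.4923 -0.0424  0.1172] q [-0.4286  0.5587  1.8385  0.2483  0.8552 -0.6581] F [5.4005 1.3256 0.4546] T [ 0.1368 -0.7038 -0.173 ] gap 20.9
handle [ -65.5791 -125.8787  135.4445] r 74.54485427840072 theta 2.122485057122519
2.1 [ 1.2  0.4 -1.5]
2.15 [ 0.5 -1.4  1.8]
2.2 [-0.2 -3.   5.1]
2.25 [-0.9 -4.5  8.4]
2.3 [-1.6 -5.8 11.9]
2.35 [-2.4 -6.9 15.4]
2.4 [-3.1 -7.8 19. ]
[  1.6637 102.5776] 74.97044281759845
```

View pics/l2.png

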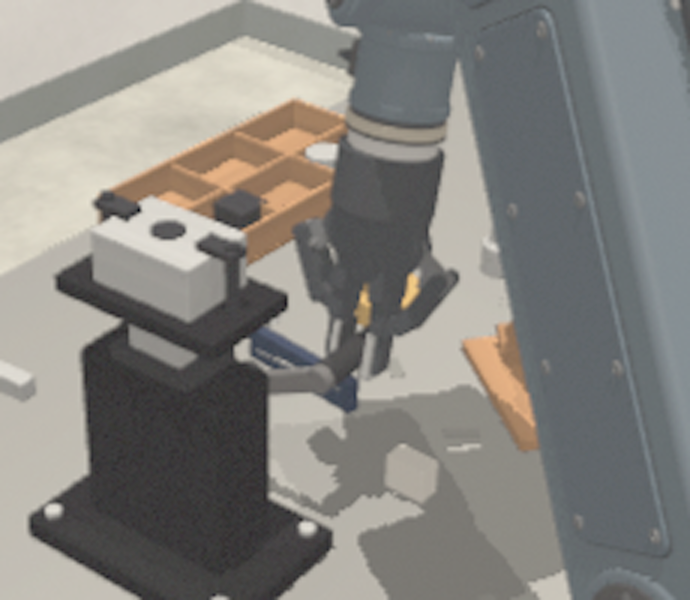

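Call:
drive_tool:
  motion: [-0.4,-1,2,0,0,0,15,-0.8,-1.9,4,0,0,0,15,-1.2,-2.7,6,0,0,0,15,-1.4,-3.1,7,0,0,0,15,-1.4,-3.1,7,0,0,0,15]

```text
t: 25.95
tcp_pos: [0.4897, -0.0426, 0.1108]
tool_rot: [0.683, 0.722, 0.074, -0.074]
force: [4.5, 1.2, 8.9]
finger_gap: 0.245
```

Run:
```python
from h import *
p,M=st()
h=1e3*Rz(SY).T@(p-HZ*M[:,2]-ST);print(h,np.pi/3-np.arctan2(h[0]-1.66,h[2]-102.6))
s=snap("side");crop(s.im,190,130,420,330,3,"pics/m2.png")
P=s.proj
```

```text
t 25.95 tcp [ 0.4897 -0.0426  0.1108] q [-0.4315  0.5676  1.8497  0.2535  0.835  -0.6681] F [4.4706 1.2068 8.8962] T [ 0.351  -0.5904 -0.1059] gap 20.9
[ -68.1548 -125.9081  129.0612] 2.255703939830954
```

Call:
drive_tool:
  motion: [-0.3,-0.4,1.2,0,0,0,15,-0.3,-0.4,1.2,0,0,0,15]

```text
t: 26.25
tcp_pos: [0.4898, -0.0426, 0.1107]
tool_rot: [0.683, 0.723, 0.074, -0.074]
force: [2.8, 2.2, 9.5]
finger_gap: 0.242
```

Run:
```python
from h import *
p,M=st()
h=1e3*Rz(SY).T@(p-HZ*M[:,2]-ST);print(h,np.pi/3-np.arctan2(h[0]-1.66,h[2]-102.6))
```

```text
t 26.25 tcp [ 0.4898 -0.0426  0.1107] q [-0.432   0.5675  1.8506  0.2548  0.8334 -0.6699] F [2.8311 2.154  9.4615] T [ 0.4495 -0.537  -0.1006] gap 20.7
[ -68.153  -125.9421  128.9932] 2.2565465483736364
```

Call:
drive_tool:
  motion: [0,0,0,0,0,0,24,0,0,0,0,0,0,32,0,0,0,0,0,0,45,0,0,0,0,0,0,50,0,0,0,0,0,0,50]

```text
t: 26.88
tcp_pos: [0.4894, -0.0425, 0.1105]
tool_rot: [0.683, 0.723, 0.074, -0.074]
force: [0.6, -0.1, 0.4]
finger_gap: 0.584
```

Call:
drive_tool:
  motion: [0,0,-15,0,0,0,50,0,0,-35,0,0,0,50,0,0,-60,0,0,0,50,0,0,-90,0,0,0,50,0,0,-120,0,0,0,50,0,0,-150,0,0,0,50,0,0,-150,0,0,0,50]

```text
t: 27.75
tcp_pos: [0.4918, -0.075, 0.2602]
tool_rot: [0.683, 0.723, 0.075, -0.071]
force: [0.1, 0.1, -0.3]
finger_gap: 0.584
```

Run:
```python
from h import *
st()
t=snap("top");crop(t.im,220,160,440,300,3.6,"pics/n1.png")
s=snap("side");crop(s.im,190,130,420,330,3,"pics/n2.png")
```

```text
t 27.75 tcp [ 0.4918 -0.075   0.2602] q [-0.4886  0.3445  1.6895  0.1943  1.2118 -0.6223] F [ 0.1103  0.0965 -0.3049] T [-0.0803 -0.0194  0.0157] gap 49.9
```

View pics/n1.png

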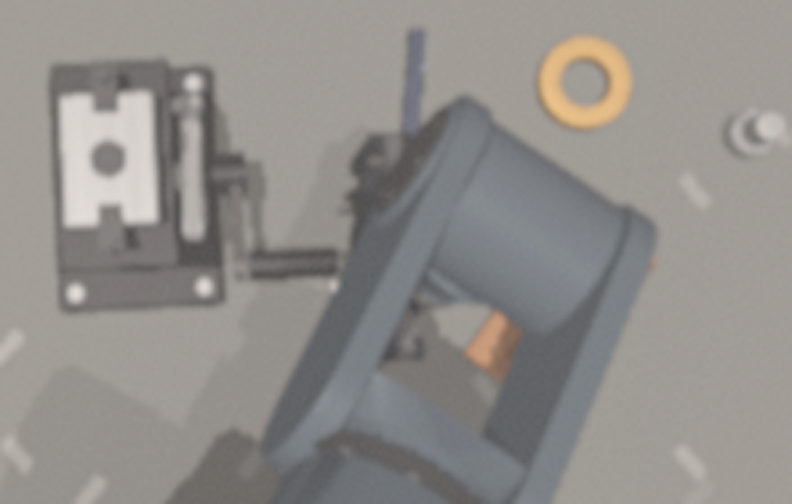

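View pics/n2.png

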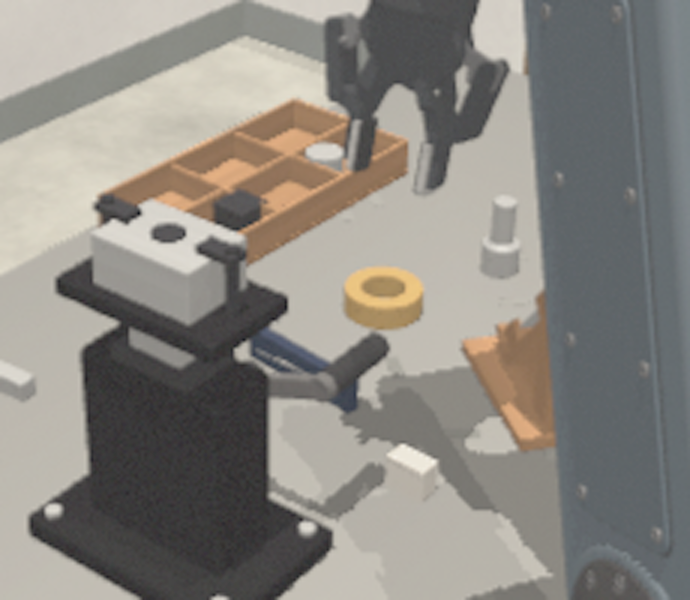

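Run:
```python
from h import *
_,p,M=state()
rel([.49,-.12,.33],M);rel([.33,-.48,.33],M)
```

```text
shift [-30.2  -2.1 -80.5] rot [0. 0. 0.]
shift [-373.  -181.7 -154.4] rot [0. 0. 0.]
```

Call:
drive_tool:
  motion: [-15,0,-40,0,0,0,50,-40,-10,-80,0,0,0,50,-90,-35,-95,0,0,0,50,-140,-60,-107,0,0,0,50,-190,-85,-117,0,0,0,50,-240,-110,-127,0,0,0,50,-290,-135,-137,0,0,0,50,-340,-160,-147,0,0,0,50]

```text
t: 28.85
tcp_pos: [0.3486, -0.4458, 0.3281]
tool_rot: [0.683, 0.722, 0.075, -0.075]
force: [0.2, -0.1, -0.1]
finger_gap: 0.583
```

Run:
```python
from h import *
st()
t=snap("top");crop(t.im,220,160,440,300,3.6,"pics/o1.png")
s=snap("side");crop(s.im,190,130,420,330,3,"pics/o2.png")
t0=load("top0.npz");d=np.abs(t.im.astype(int)-t0.im).sum(2);cv2.imwrite("pics/o3.png",np.clip(d*2,0,255).astype(np.uint8))
```

```text
t 28.85 tcp [ 0.3486 -0.4458  0.3281] q [-1.1476  0.4326  1.339   0.0804  1.5673 -1.2114] F [ 0.2357 -0.1089 -0.0676] T [-0.1153  0.0012 -0.04  ] gap 49.8
```

View pics/o1.png

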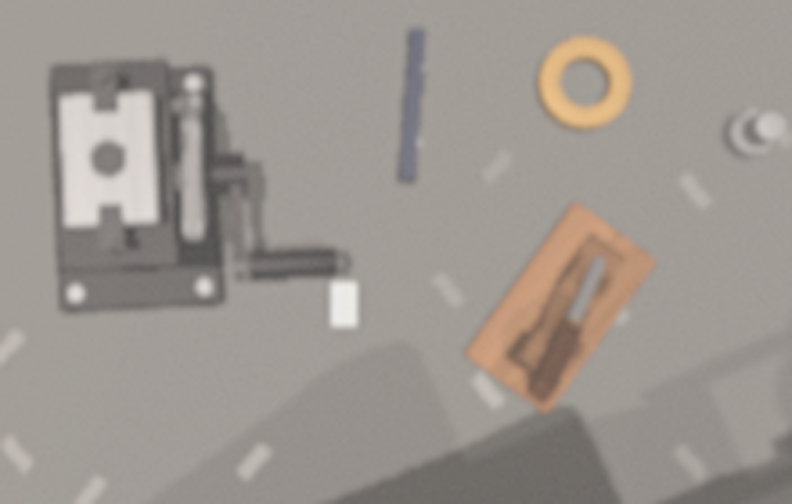

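View pics/o2.png

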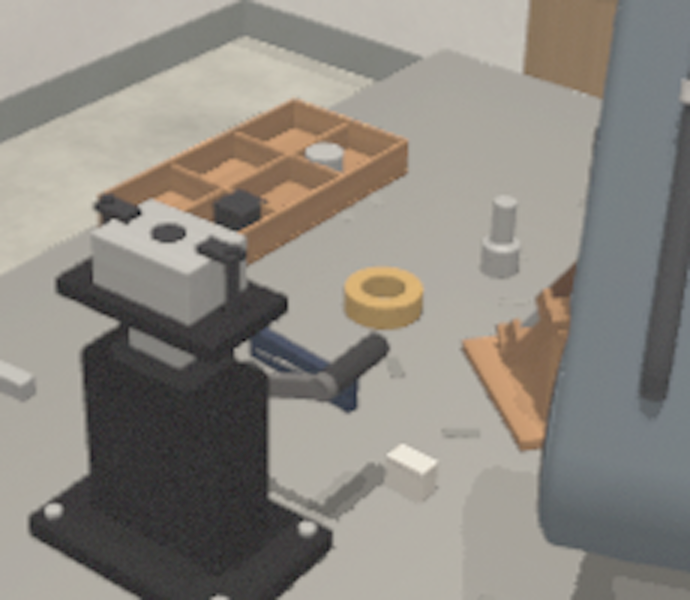

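View pics/o3.png

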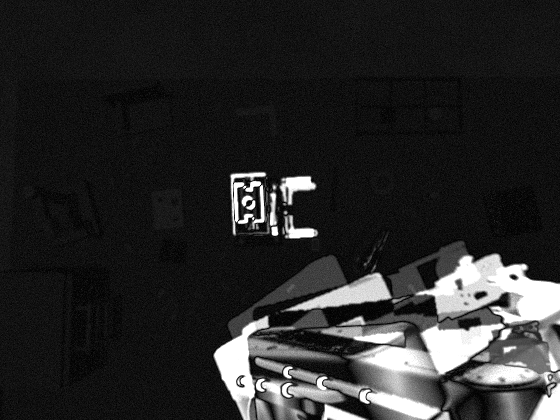

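Run:
```python
from h import *
t=snap("top");t0=load("top0.npz")
a=t0.im[205:280,340:410];b=t.im[205:280,340:410]
c=np.hstack([a,b]);crop(c,0,0,c.shape[1],c.shape[0],5,"pics/p1.png")
s=snap("side")
f=lambda C,o,k:[(x/k+o[0]-.5+.5/k,y/k+o[1]-.5+.5/k) for x,y in C]
for z in(.225,.23,.235):
    print(z,s.proj([stand([-.07,.04,z]),stand([-.07,-.04,z])]) )
print((np.array([[212,330],[287,302]])/3+[190,130]))
for c in(t0,t):
    hsv=cv2.cvtColor(c.im,cv2.COLOR_RGB2HSV)[205:280,340:410]
    # shank: grey bright inside the rest
    m=((hsv[...,1]<45)&(hsv[...,2]>110)).astype(np.uint8)
    m[:, :38]=0;m[:22]=0;m[50:]=0;m[:,52:]=0
    n,l,stt,cen=cv2.connectedComponentsWithStats(m);print([(stt[i].tolist(),cen[i].round(2)) for i in range(1,n) if stt[i,4]>15])
    w=c.im[205:280,340:410].astype(int);dk=((w.sum(2)<235)&(w[...,0]>w[...,2]+10)).astype(np.uint8)
    n,l,stt,cen=cv2.connectedComponentsWithStats(dk);print([(stt[i].tolist(),cen[i].round(2)) for i in range(1,n) if stt[i,4]>15])
```

```text
0.225 [[261.19   246.6165]
 [287.0188 228.7591]]
0.23 [[261.1446 244.4099]
 [287.0408 226.6225]]
0.235 [[261.099  242.1915]
 [287.0629 224.475 ]]
[[260.6667 240.    ]
 [285.6667 230.6667]]
[([39, 27, 8, 16, 32], array([42.72, 34.72]))]
[([35, 26, 6, 8, 17], array([37.82, 29.18])), ([21, 37, 21, 29, 285], array([31.67, 51.81]))]
[([39, 27, 8, 16, 36], array([42.89, 34.94]))]
[([21, 39, 21, 28, 260], array([31.84, 52.48]))]
```

View pics/p1.png

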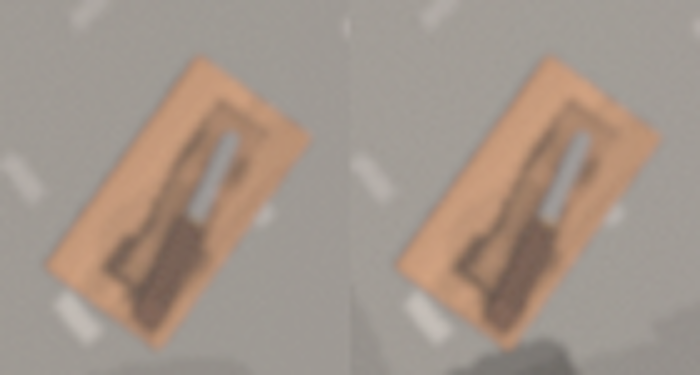

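Run:
```python
from h import *
s=snap("side");s0=load("side0.npz")
for c,zs in((s0,.281),(s,.225)):
    for z in(zs-.004,zs,zs+.004):
        C=[c.proj(stand(q))[0] for q in([.07,.04,z],[-.07,.04,z],[-.07,-.04,z])]
        L=edge(c,C[0],C[1],3.5);m=(C[0]+C[1])/2
        print(z,"edge offset px",round(float(L[0]@[*m,1]/np.hypot(*L[0][:2])),2),L[1])
crop(s.im,190,180,300,270,7,"pics/q1.png")
```

```text
0.277 edge offset px -2.86 0.065059006
0.281 edge offset px 0.83 1.8860158
0.28500000000000003 edge offset px 2.65 0.14453326
0.221 edge offset px -2.71 0.08888951
0.225 edge offset px 0.41 1.6791838
0.229 edge offset px 2.58 0.10267068
```

View pics/q1.png

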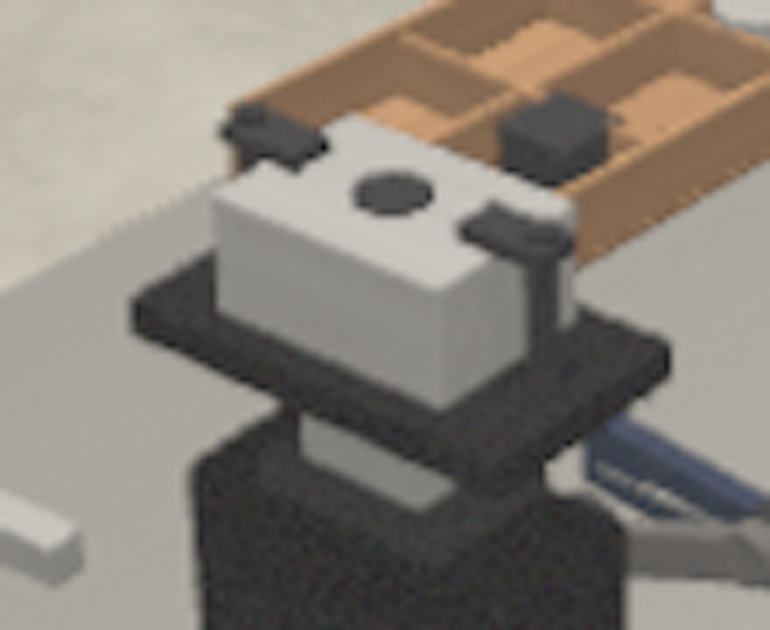

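```bash
python3 -c "
from station import manip
print(manip.sense()['qd'].round(3), manip.sign_off())"
```

```text
the job is handed in; nothing more can be done
[ 0.026 -0.019  0.007 -0.     0.001 -0.001] None
```

The load table is all the way down, the pawl is clear of the wheel, the rod is back in its rest, and the job is handed in at about 29 s. I lifted the pawl with the rod's tip, laid the rod back, then gripped the crank handle and brought it slowly over the top to its stop. I let go and moved the arm clear.

Last checks:
- **Pawl:** about 0.42 rad by eye in both cameras after the rod was withdrawn. The last top view still agrees with about 0.4.
- **Rod:** within about 1 to 2 mm of its starting position in the top view.
- **Crank:** about 2.25 rad by a circle fit to the handle's path. The force rose to about 9 N and a further push moved nothing, so it was at the stop.
- **Load table:** its edge in the side view sits where a drop of about 56 mm puts it. That check rests on edges good to a millimetre or two, and the stop is the firmer evidence.
- **Other gauges:** a before-and-after image difference in the top view shows none of them moved.

**What disagreed:** my estimate of the crank axis was about 2 to 3 mm off. That caused up to about 6 to 7 N of side load on the handle partway round, which I corrected as I went. The lowered table hides the pawl from the side camera, so its final angle was checked only from above.

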